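# Fetch the sample plate from behind the reagent containers

### The arm

A 6-joint arm with a two-finger parallel gripper is mounted at the origin on the work surface. World frame = base frame: x ahead of the robot, y to its left, z up, the work surface at z = 0. Lengths are in m, angles in rad, forces in N, time in s.
With the tool pointing down it reaches from about 0.25 to 0.775 m from the base axis. Payload 4 kg.
Tool frame: the origin (TCP) lies midway between the tips of the shut fingers; the grasp point (between the pads) lies 19 mm behind it; y points along the fingers, x is the direction in which the jaws open and shut, and the axes are right-handed (so a half turn about y gives the same grasp; the last joint's range is limited). The gripper opens to 94 mm and grips with 3 to 60 N. Pads are 16 mm wide; open, the fingers measure 119 mm over their backs; the gripper's body (75 mm by 177 mm) begins 78 mm behind the grasp point.
Start: joints at [-1.378, 0.087, 1.371, -0, 1.684, -0.103], TCP at [0.16, -0.526, 0.206] pointing down, gripper open.
Joint ranges: [-3.1, 3.1], [-0.76, 2.03], [0.27, 2.55], [-1.08, 4.22], [0.17, 2.65], [-2.57, 2.57]. Speed limits (rad/s): [2.79, 2.79, 3.14, 3.14, 3.14, 3.14].

### API

Orientations are given as [roll, pitch, yaw] about the fixed x, y, z axes, in that order (R = Rz(yaw) Ry(pitch) Rx(roll)).
In Python, from bench import robot gives the robot as it stands.
- The arm moves only by the shell command python3 -m creep 'ROWS'. ROWS is JSON, a list of rows, each a list of 7 numbers: the shift along the tool's x, y, z in mm, then the turn, a rotation vector about the tool's x, y, z in degrees, then the closure in counts, from 0 (fully open) to 255 (shut). A call has 1 to 5 rows; each row is the pose to reach, as a shift and turn from the pose commanded when the call began, along the tool's axes at that moment; what a row does not reach only later rows make up. A row lasts 1/8 s, in which the tool goes at most 62.5 mm and 10.7 degrees, less where a joint would pass 70% of its speed; a pose out of reach is approached as far as the arm can. A call with a gripper value outside its range is refused whole. The fingers move at their own pace and stop on an object; the grip force is fixed at half the most. Time passes only in rows, so rows that repeat a pose let the fingers close. It gives the time, the measured TCP pose, the force and the opening at its end, in the units of the state.
- robot.get_obs(): the state, without advancing time (a new reading comes with each control period).
- robot.snapshot(name): name is "scene" or "top" or "wrist"; returns a dict with "color" (480x640x3 uint8, blue, green, red), "fx", "fy", "cx", "cy" (pixels), "world_from_camera" (4x4, takes a point from camera to world coordinates); the wrist camera has in their place "mount" (4x4, takes a point from camera to tool coordinates, whose origin is the TCP and whose axes are the tool frame's). Camera axes: x right, y down, z forward; pixel columns grow to the right and rows downward; lengths in m; the calibration is good to about 2 mm. A picture is of the moment at which its call begins: read the wrist's pose just before it. There is no depth.
- robot.close_job(): hands the job in, once; it reports no verdict.
Trained networks look in the newest picture that a camera, given by its name, has taken for a name from the list of things; names that differ only in an ending like _2 or _b are one class to them, and where a whole thing is asked for, a point or a joint stands for the part that bears it (a point fixed in the world has none). Each returns a list of dicts, best first, with "p" (0 to 1); they miss things now and then, are a little off and sometimes report something else, mostly with a low value. They report only what shows in the picture. A call takes as long as a camera call.
- robot.spot_in(name, camera): "point" ([x, y, z] in m, in world coordinates, good to about 4 mm: the middle of the surface that is visible of it).
- robot.landmark_of(name, camera): "point" ([x, y, z] in m, in world coordinates, good to about 4 mm: a listed point, or the origin of a listed thing).
The state is a dict: "time": time; "joint_positions": joint angles; "qvel": joint speeds; "joint_torque": joint torques, N m; "tool_pos": TCP position; "ee_rot": TCP orientation; "wrist_force": force on the tool from outside, world axes, zero at the start; "wrist_torque": the same for the moment, N m; "width": finger opening in m.
Only numpy, scipy, OpenCV 4.12 (cv2) and the standard library are available. Lean on these libraries where they do the work, as an engineer would, in place of code of your own. Each camera call takes 0.05 s, during which the arm holds its last target.

### The job

Clear the three containers (bottle, jar, canister) that stand in front of the sample plate onto the dark side mat, all three upright, before you move the plate. Then lift the plate out of the tray and lay it flat and squarely over the blue lit rectangle of the round station. With the plate there, put every container back upright on the very spot of the tray where it stood at the start, and leave the dishes, the tip box and the pipette alone.

Things in the scene. Friction and masses are not known exactly. Their poses are not given: they have to be found in the camera images.
- bottle: Amber round bottle: body 48 mm across and straight up to 86 mm, narrowing to a black cap 32 mm across, 115 mm high in all, about 0.2 kg. Origin: centre of its underside, z up. It stands in one of the three front places of the tray at the start.
- jar: White straight-sided round jar with a grey lid of the same width: 50 mm across, 100 mm high, about 0.2 kg. Origin: centre of its underside, z up. Starts in another of the three front places.
- canister: White square canister, 44 by 44 mm and 88 mm high, with a round cap 36 mm across above it (104 mm in all), about 0.2 kg. Origin: centre of its underside, z up, x and y square to its sides. Starts in another of the three front places.
- plate: Flat dark steel sample plate, 82 (x) by 120 (y) by 8 mm, about 0.25 kg, with an upright aluminium grip bar along its middle: 12 mm thick (x), 104 mm long (y), top 44 mm above the underside. Origin: centre of its underside, z up. Both ways round are alike. It lies on the tray behind the containers; the gripper has no room over it until they are cleared.
- tray: Fixed steel tray, 184 x 208 mm, floor 6 mm and rims (back, sides) 12 mm above the bench. Origin at bench height; x from front row to back, z up. Three front places (grey spots) at x = -40, y = -58, 0, 58 mm; containers stand within 3 mm of them, 7 to 13 mm apart, so grip them front and back (along tray x), not between neighbours. The plate lies at x = 45, y = 0 mm, long side along y.
- station: Fixed round prep station, 230 mm across, with a flat top 24 mm above the bench; a blue lit rectangle of 82 mm (its x) by 120 mm (its y), flush, in the middle of its top. Origin: disc centre at bench height, z up. Its place (left or right of the tray) changes with the mat's.
- mat: Fixed dark rubber side mat, 250 mm (its x) by 130 mm (its y), 4 mm thick, for parking the containers; they may stand anywhere on it. Origin: centre of its underside at bench height, z up.
- dishes: Bystander: two flat round culture dishes as one stack, 90 mm across, 34 mm high. Origin: centre of the underside. Leave alone.
- tipbox: Bystander: box of pipette tips, 85 by 125 mm, 55 mm high, on the far side of the tray. Origin: centre of the underside. Leave alone.
- pipette: Bystander: hand pipette lying on the bench, 255 mm long (its y), up to 40 mm wide, 24 mm high, on the far side of the tray. Origin: at bench height near its middle. Leave alone.

How it is judged:
By the outcome, as a careful person would: the job done as asked, in the order asked, and still so for the second after the job is handed in, with the robot touching nothing.
It also fails if it takes over 138 s, if anything falls off the work surface, if the arm or the gripper's body presses on something with over 40 N, if the wrist force passes 120 N, or if a joint passes its speed limit or range.

## Working session

There is one attempt and no reset: what is moved stays moved. The work goes in short steps, Python scripts to look and compute and a shell command to move; the robot and the scene stay as the last step left them, time stands still between calls to the robot, and variables do not carry over. Pictures are saved under pics/ and viewed, and the job is handed in when it is done.

```bash
ls; mkdir -p pics; python3 - <<'E'
from bench import robot
import cv2
o=robot.get_obs()
print(o['time'],o['tool_pos'],o['ee_rot'],o['width'])
for c in ('scene','top'):
    s=robot.snapshot(c); cv2.imwrite(f'pics/{c}0.png',s['color'])
    for n in ['bottle','jar','canister','plate','tray','station','mat','dishes','tipbox','pipette']:
        r=robot.landmark_of(n,c)
        print(c,n,[(round(d['p'],2),[round(v,4) for v in d['point']]) for d in r[:2]])
print(s['world_from_camera'],s['fx'],s['cx'],s['cy'])
E
```

```text
pics
0.0 [ 0.16022472 -0.52557958  0.20435462] [-1.57056741  0.00210961 -1.27500871] 0.09413937524850027
scene bottle [(0.98, [0.5314, 0.0843, 0.007])]
scene jar [(0.89, [0.539, -0.0301, 0.011])]
scene canister [(0.68, [0.5395, 0.0275, 0.0087])]
scene plate [(0.67, [0.6182, 0.0243, 0.005])]
scene tray [(0.96, [0.5748, 0.0225, -0.0014])]
scene station [(0.58, [0.504, 0.3267, -0.0029])]
scene mat [(0.6, [0.5023, -0.3015, -0.0009])]
scene dishes [(0.84, [0.4104, 0.014, 0.0016])]
scene tipbox [(0.55, [0.7557, 0.2708, -0.0024])]
scene pipette [(0.56, [0.7329, -0.304, 0.0028])]
top bottle [(0.8, [0.5375, 0.0866, 0.0053])]
top jar [(0.74, [0.5324, -0.0356, 0.0064])]
top canister [(0.59, [0.5381, 0.0261, 0.0057])]
top plate [(0.62, [0.6239, 0.0255, 0.0067])]
top tray []
top station [(0.72, [0.5776, 0.0266, 0.0017]), (0.66, [0.5075, 0.3283, 0.002])]
top mat [(0.8, [0.4992, -0.3015, -0.002])]
top dishes [(0.68, [0.4136, 0.0116, 0.0059])]
top tipbox [(0.7, [0.7559, 0.2682, -0.0014])]
top pipette [(0.74, [0.4985, -0.3039, -0.0032]), (0.66, [0.7322, -0.3072, 0.0025])]
[[ 0.01496188 -0.99469953  0.10172997  0.51453782]
 [-0.99969153 -0.0128642   0.02124502 -0.01324229]
 [-0.01982373 -0.10201645 -0.99458517  0.91774245]
 [ 0.          0.          0.          1.        ]] 511.33484493274796 326.7469842168632 252.61467113473293
```

View pictures.

View pics/top0.png

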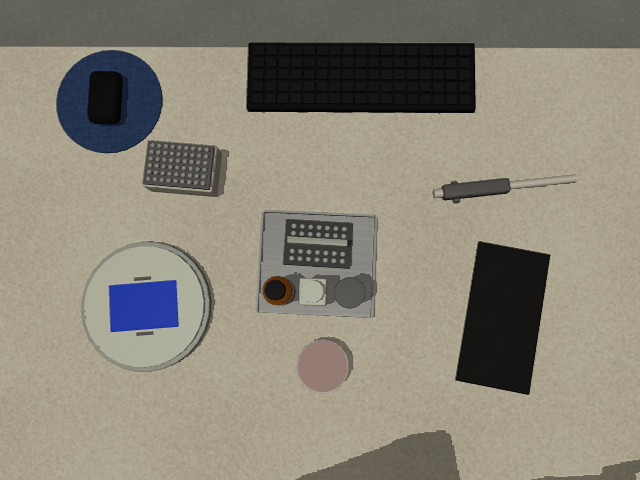

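View pics/scene0.png

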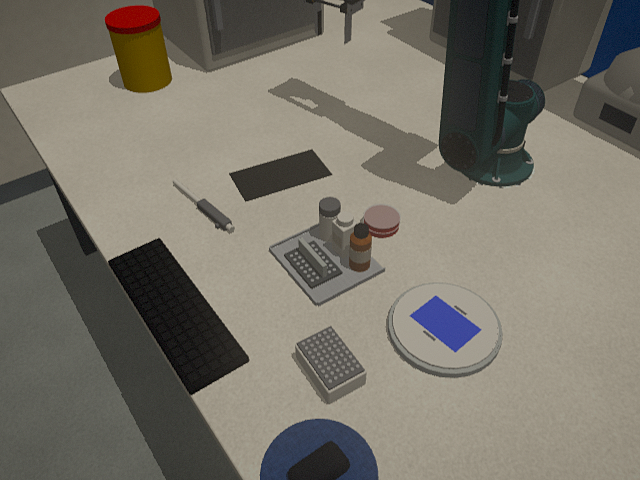

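```bash
cat > h.py <<'E'
from bench import robot
import cv2, numpy as np
from scipy.spatial.transform import Rotation as Ro
def ray(s,uv,z):
    W=np.array(s['world_from_camera']); uv=np.atleast_2d(uv).astype(float)
    d=np.c_[(uv[:,0]-s['cx'])/s['fx'],(uv[:,1]-s['cy'])/s['fy'],np.ones(len(uv))]@W[:3,:3].T
    t=(z-W[2,3])/d[:,2]; return W[:3,3]+d*t[:,None]
def proj(s,p):
    W=np.array(s['world_from_camera']); q=(np.atleast_2d(p)-W[:3,3])@W[:3,:3]
    return np.c_[q[:,0]/q[:,2]*s['fx']+s['cx'],q[:,1]/q[:,2]*s['fy']+s['cy']]
def blob(mask,near):
    cs,_=cv2.findContours(mask.astype('uint8'),cv2.RETR_EXTERNAL,cv2.CHAIN_APPROX_NONE)
    cs=[c for c in cs if cv2.contourArea(c)>200]
    return min(cs,key=lambda c:np.hypot(*(np.mean(c[:,0],0)-near)))[:,0]
def rect(s,mask,near,z):
    c=ray(s,blob(mask,near)+0.0,z)[:,:2]
    (cx,cy),(a,b),an=cv2.minAreaRect((c*1000).astype('float32'))
    return cx,cy,a,b,an
def go(x,y,z,yawdeg):
    """shift/turn from current measured pose to TCP target, tool axes"""
    o=robot.get_obs(); R=Ro.from_euler('xyz',o['ee_rot'])
    T=Ro.from_euler('xyz',[-np.pi/2,0,np.radians(yawdeg)])
    d=R.inv().apply(np.array([x,y,z])-o['tool_pos'])*1000
    r=np.degrees((R.inv()*T).as_rotvec())
    print('shift',d.round(1),'turn',r.round(1),'t',round(o['time'],2),'w',round(o['width'],4),'pos',np.round(o['tool_pos'],4),'rpy',np.degrees(o['ee_rot']).round(2))
E
python3 - <<'E'
from h import *
for c in ('top','scene'):
    s=robot.snapshot(c); im=s['color'].astype(int); b,g,r=im[...,0],im[...,1],im[...,2]
    print(c,s['fx'],s['fy'])
    near={k:proj(s,v)[0] for k,v in dict(st=[.505,.327,.024],mat=[.5,-.3,.004],tr=[.577,.024,.006]).items()}
    print('station',rect(s,(b>150)&(r<90),near['st'],.024))
    print('mat',rect(s,(im.max(2)<60),near['mat'],.004))
    hsv=cv2.cvtColor(s['color'],cv2.COLOR_BGR2HSV)
    for p in ((int(near['tr'][1]),int(near['tr'][0])),): print(im[p])
s=robot.snapshot('top')
cv2.imwrite('pics/trayz.png',cv2.resize(s['color'][195:335,235:400],None,fx=4.5,fy=4,interpolation=cv2.INTER_CUBIC)[:, :742])
E
```

```text
top 511.33484493274796 511.33484493274796
station (508.85662841796875, 326.2024841308594, 81.30828094482422, 118.59612274169922, 5.479254722595215)
mat (498.95855712890625, -306.13671875, 128.1173553466797, 248.500244140625, 79.91481018066406)
[135 141 143]
scene 573.83046028132 573.83046028132
station (507.2828063964844, 324.9190368652344, 79.65357208251953, 119.0712890625, 5.374991416931152)
mat (498.40496826171875, -306.8351135253906, 127.31195068359375, 248.1947021484375, 79.85737609863281)
[92 98 98]
```

View pics/trayz.png

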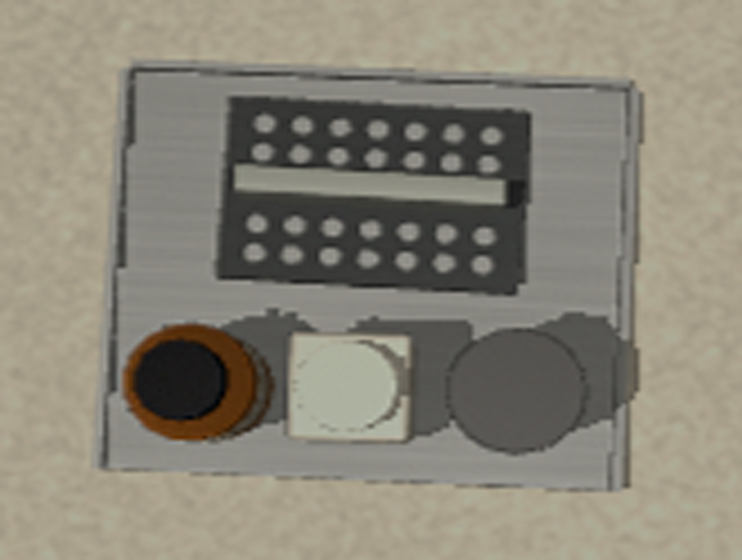

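```bash
python3 - <<'E'
from h import *
s=robot.snapshot('top')
Z=lambda l:np.array(l)/[742/165.,4]+[235,195]  # resized 742 wide
cor=ray(s,Z([(130,63),(637,80),(625,490),(97,467)])-0.4,.010)[:,:2]*1000
from scipy.optimize import least_squares
M=np.array([(92,104),(92,-104),(-92,-104),(-92,104)])
def f(p,M=M,C=cor):
    R=np.array([[np.cos(p[2]),-np.sin(p[2])],[np.sin(p[2]),np.cos(p[2])]]); return (M@R.T+p[:2]-C).ravel()
r=least_squares(f,[577,24,0]);print('tray',r.x[:2],np.degrees(r.x[2]),r.fun.round(1))
P=r.x;R=np.array([[np.cos(P[2]),-np.sin(P[2])],[np.sin(P[2]),np.cos(P[2])]])
pc=ray(s,Z([(228,97),(530,111),(517,294),(217,277)])-0.4,.014)[:,:2]*1000
r2=least_squares(lambda p:f(p,np.array([(41,60),(41,-60),(-41,-60),(-41,60)]),pc),[620,24,0]);print('plate',r2.x[:2],np.degrees(r2.x[2]),r2.fun.round(1), R.T@(r2.x[:2]-P[:2]))
bar=ray(s,Z([(235,178),(505,190)])-.4,.050)[:,:2]*1000; print('bar',bar,bar.mean(0))
for n,uv,z in (('bottle',(182,380),.121),('jar',(516,390),.106),('can',(350,387),.094)):
    w=ray(s,Z([uv])-.4,z)[0,:2]*1000; print(n,w,R.T@(w-P[:2]))
c=ray(s,Z([(292,334),(411,336),(408,441),(288,438)]),.094)[:,:2]*1000
print('can sides',[(np.hypot(*d).round(1),np.degrees(np.arctan2(d[1],d[0])).round(1)) for d in np.roll(c,-1,0)-c])
print('spots',[R@[-40,y]+P[:2] for y in(-58,0,58)],R@[45,0]+P[:2])
for cam in('top','scene'):
  for k in range(3):
    robot.snapshot(cam)
    print(cam,[ (n,np.round(np.array(robot.landmark_of(n,cam)[0]['point'])*1000,0)[:2]) for n in('bottle','jar','canister','plate') if robot.landmark_of(n,cam)])
E
```

```text
tray [588.87018492  22.80645521] -1.7791362540288207 [ 1.5  2.5  0.5 -2.3 -0.8 -0.3 -1.2  0.2]
plate [623.6493863   22.79698595] -2.539175256451791 [ 0.4 -0.3  0.   0.1  0.1 -0.6 -0.6  0.8] [34.76272943  1.07031806]
bar [[625.68686875  74.00281187]
 [621.79583138 -28.86847448]] [623.74135006  22.56716869]
bottle [537.06291097  83.44058235] [-53.66479467  58.99644752]
jar [535.23338464 -32.60006051] [-51.89074893 -57.04505679]
can [535.88400417  26.44235559] [-53.07352086   1.98909651]
can sides [(np.float64(42.7), np.float64(-90.3)), (np.float64(42.1), np.float64(179.4)), (np.float64(42.8), np.float64(89.3)), (np.float64(41.7), np.float64(-0.8))]
spots [array([547.08875349, -33.92371302]), array([548.88946764,  24.04832703]), array([550.69018178,  82.02036709])] [633.84849186  21.40934941]
top [('bottle', array([540.,  88.])), ('jar', array([535., -36.])), ('canister', array([536.,  30.])), ('plate', array([624.,  26.]))]
top [('bottle', array([541.,  88.])), ('jar', array([536., -35.])), ('canister', array([539.,  30.])), ('plate', array([625.,  26.]))]
top [('bottle', array([538.,  86.])), ('jar', array([533., -34.])), ('canister', array([537.,  32.])), ('plate', array([623.,  26.]))]
scene [('bottle', array([533.,  88.])), ('jar', array([540., -31.])), ('canister', array([537.,  29.])), ('plate', array([618.,  27.]))]
scene [('bottle', array([535.,  88.])), ('jar', array([536., -31.])), ('canister', array([539.,  28.])), ('plate', array([623.,  24.]))]
scene [('bottle', array([533.,  87.])), ('jar', array([538., -30.])), ('canister', array([536.,  25.])), ('plate', array([622.,  26.]))]
```

```bash
python3 - <<'E'
from h import *
go(.50,-.25,.28,-40)
s=robot.snapshot('wrist');print(s['mount'],s['fx'],s['cx'],s['cy'])
E
```

```text
shift [-165.1  -74.5  405.4] turn [  0.  -33.1   0. ] t 4.0 w 0.094 pos [ 0.1603 -0.5261  0.2055] rpy [-9.000e+01 -1.000e-02 -7.306e+01]
[[ 9.99999327e-01  1.05270782e-03  4.86879300e-04 -3.30410177e-04]
 [-2.03681287e-04 -2.53866810e-01  9.67239164e-01 -1.78527250e-01]
 [ 1.14182273e-03 -9.67238613e-01 -2.53866425e-01  7.25171124e-02]
 [ 0.00000000e+00  0.00000000e+00  0.00000000e+00  1.00000000e+00]] 349.3379219953772 314.76704665998477 235.6450773071939
```

```bash
python3 -m creep '[[-20,-40,60,0,-10,0,0],[-60,-70,120,0,-20,0,0],[-100,-75,180,0,-30,0,0],[-130,-75,240,0,-33,0,0],[-145,-75,300,0,-33,0,0]]'; python3 -c "
from h import *
go(.537,.0243,.30,-2.2)"
```

```text
time: 4.68
tool_pos: [0.3752, -0.3217, 0.2807]
ee_rot: [-1.571, -0.002, -0.699]
wrist_force: [0.6, -1.0, -0.4]
width: 0.0939
shift [-98.8 -19.7 368.9] turn [  0.1 -37.9   0.1] t 4.67 w 0.0939 pos [ 0.3752 -0.3217  0.2807] rpy [-90.03  -0.14 -40.07]
```

```bash
python3 -m creep '[[-15,-20,60,0,-9,0,0],[-30,-20,120,0,-18,0,0],[-50,-20,180,0,-27,0,0],[-66,-20,240,0,-36,0,0],[-81,-20,300,0,-38,0,0]]'; python3 -c "
from h import *
go(.537,.0243,.30,-2.2)"
```

```text
time: 5.3
tool_pos: [0.5051, -0.0407, 0.2999]
ee_rot: [-1.571, -0.001, -0.034]
wrist_force: [0.2, -0.9, 0.0]
width: 0.0939
shift [29.7 -0.1 66. ] turn [0.  0.3 0.1] t 5.3 w 0.0939 pos [ 0.5051 -0.0407  0.2999] rpy [-9.003e+01 -6.000e-02 -1.950e+00]
```

```bash
python3 -m creep '[[-7,0,24,0,0,0,0],[-15,0,48,0,0,0,0],[-15,0,48,0,0,0,0]]'; python3 -c "
from h import *
go(.537,.0243,.30,-2.2)
s=robot.snapshot('wrist');cv2.imwrite('pics/w1.png',s['color'])"
```

```text
time: 5.68
tool_pos: [0.491, 0.0072, 0.2999]
ee_rot: [-1.571, -0.001, -0.033]
wrist_force: [0.3, 0.1, -0.1]
width: 0.0939
shift [45.4 -0.  18.6] turn [0.  0.3 0. ] t 5.67 w 0.0939 pos [0.491  0.0072 0.2999] rpy [-9.001e+01 -4.000e-02 -1.890e+00]
```

View pics/w1.png

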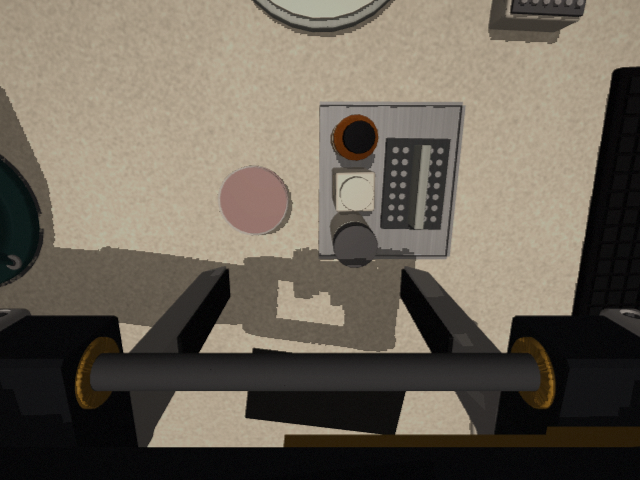

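```bash
cat >> h.py <<'E'
def wsnap(name=None):
    o=robot.get_obs(); s=robot.snapshot('wrist')
    T=np.eye(4);T[:3,:3]=Ro.from_euler('xyz',o['ee_rot']).as_matrix();T[:3,3]=o['tool_pos']
    s['world_from_camera']=T@np.array(s['mount'])
    if name: cv2.imwrite(name,s['color'])
    return s
E
python3 - <<'E'
from h import *
s=wsnap()
for n,uv,z in (('bottle',(359.5,137),.121),('jar',(355,243.5),.106),('cancap',(356,194),.110)): print(n,ray(s,uv,z)[0].round(4))
print('bar',ray(s,[(425,146),(420,229)],.05).round(4))
cv2.imwrite('pics/w1z.png',cv2.resize(s['color'][95:275,310:480],None,fx=4.2,fy=3.3,interpolation=cv2.INTER_CUBIC))
E
```

```text
bottle [0.537  0.0847 0.121 ]
jar [ 0.5338 -0.0286  0.106 ]
cancap [0.5346 0.027  0.11  ]
bar [[ 0.6235  0.0729  0.05  ]
 [ 0.622  -0.0286  0.05  ]]
```

View pics/w1z.png

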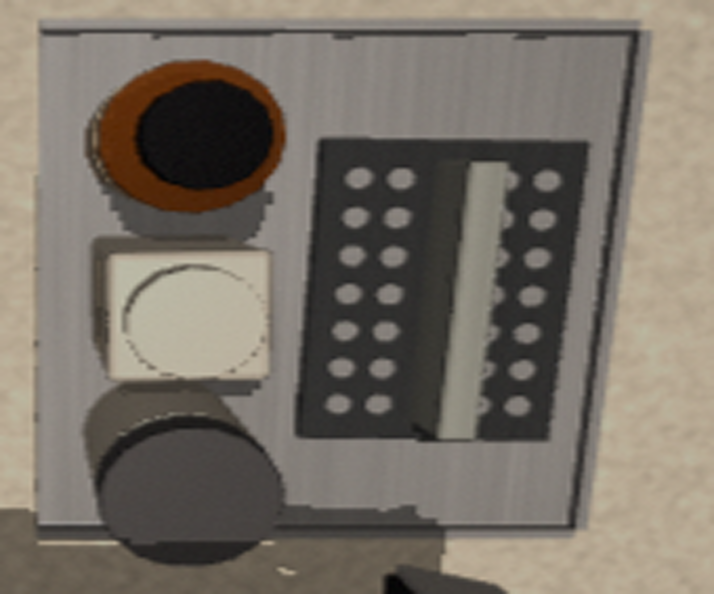

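```bash
python3 -c "
from h import *
go(.535,-.0305,.047,-2.2)"
```

```text
shift [ 44.8 252.7 -34.3] turn [0.  0.2 0. ] t 5.78 w 0.094 pos [0.4913 0.0055 0.2997] rpy [-9.004e+01 -3.000e-02 -2.040e+00]
```

```bash
python3 -m creep '[[22,40,-17,0,0,0,0],[45,90,-34,0,0,0,0],[45,130,-34,0,0,0,0],[45,170,-34,0,0,0,0],[45,170,-34,0,0,0,0]]'; python3 -c "
from h import *
go(.535,-.0305,.047,-2.2)
s=wsnap('pics/w2.png');go(.535,-.0305,.047,-2.2)"
```

```text
time: 6.4
tool_pos: [0.5323, -0.0306, 0.1255]
ee_rot: [-1.57, 0.009, -0.038]
wrist_force: [-0.7, -0.0, 0.3]
width: 0.0939
shift [ 3.4 78.4  0.1] turn [-0.   0.  -0.5] t 6.4 w 0.0939 pos [ 0.5323 -0.0306  0.1255] rpy [-89.96   0.5   -2.16]
shift [ 1.  81.5  0.2] turn [-0.   0.1 -0.2] t 6.45 w 0.0937 pos [ 0.5342 -0.0307  0.1285] rpy [-89.99   0.18  -2.14]
```

View pics/w2.png

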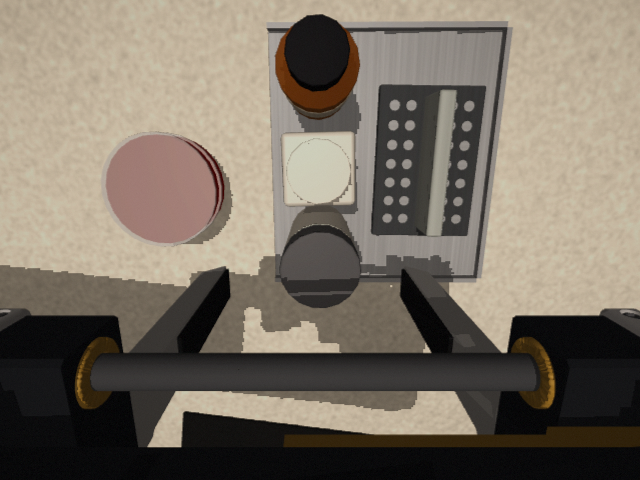

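```bash
python3 -c "
from h import *
s=wsnap()
for n,uv,z in (('bottle',(317.5,50),.121),('jar',(320.5,266),.106),('cancap',(319.5,171),.110)): print(n,ray(s,uv,z)[0].round(4))
print(proj(s,[[.535,-.0305,.1285]]))
go(.535,-.0305,.047,-2.2)"
```

```text
bottle [0.5388 0.0867 0.121 ]
jar [ 0.5367 -0.0291  0.106 ]
cancap [0.538  0.0282 0.11  ]
[[317.93534987 282.35453649]]
shift [-0.6 83.6  0.1] turn [0.  0.1 0.1] t 6.5 w 0.0941 pos [ 0.5355 -0.0306  0.1306] rpy [-9.002e+01 -6.000e-02 -2.120e+00]
```

```bash
python3 -m creep '[[0,30,0,0,0,0,0],[0,60,0,0,0,0,0],[0,78,0,0,0,0,0],[0,84,0,0,0,0,0],[0,84,0,0,0,0,0]]'; python3 -m creep '[[0,0,0,0,0,0,80],[0,0,0,0,0,0,170],[0,0,0,0,0,0,255],[0,0,0,0,0,0,255],[0,0,0,0,0,0,255]]';  python3 -c "
from h import *
go(.535,-.0305,.047,-2.2)"
```

```text
time: 7.12
tool_pos: [0.5358, -0.0299, 0.0466]
ee_rot: [-1.571, -0.002, -0.036]
wrist_force: [0.0, 0.4, 0.4]
width: 0.0941
time: 7.75
tool_pos: [0.5351, -0.0297, 0.0456]
ee_rot: [-1.571, -0.0, -0.036]
wrist_force: [0.6, 0.1, 1.1]
width: 0.0499
shift [-0.  -1.4 -0.8] turn [0.  0.2 0. ] t 7.75 w 0.0499 pos [ 0.5351 -0.0297  0.0456] rpy [-9.00e+01 -1.00e-02 -2.05e+00]
```

```bash
python3 -m creep '[[0,-30,0,0,0,0,255],[0,-70,0,0,0,0,255],[-5,-80,-40,0,0,0,255],[-10,-80,-90,0,0,0,255],[-15,-80,-140,0,0,0,255]]'; python3 -m creep '[[-5,0,-50,0,0,0,255],[-10,0,-100,0,0,0,255],[-12,0,-130,0,0,0,255],[-12,0,-155,0,0,0,255],[-12,0,-155,0,0,0,255]]';  python3 -c "
from h import *
go(.494,-.331,.046,-2.2)"
```

```text
time: 8.38
tool_pos: [0.5146, -0.1702, 0.1255]
ee_rot: [-1.571, -0.0, -0.035]
wrist_force: [0.8, -0.3, -2.9]
width: 0.0498
time: 9.0
tool_pos: [0.4971, -0.3247, 0.125]
ee_rot: [-1.57, 0.001, -0.038]
wrist_force: [0.3, 0.2, -3.0]
width: 0.0494
shift [-2.8 79.  -6.4] turn [-0.  0. -0.] t 9.0 w 0.0494 pos [ 0.4971 -0.3247  0.125 ] rpy [-8.997e+01  4.000e-02 -2.160e+00]
```

```bash
python3 -m creep '[[-2,30,-6,0,0,0,255],[-2,60,-6,0,0,0,255],[-2,72,-6,0,0,0,255],[-2,78,-6,0,0,0,255],[-2,80,-6,0,0,0,255]]'; python3 -m creep '[[0,0,0,0,0,0,255],[0,0,0,0,0,0,255]]';  python3 -c "
from h import *
go(.494,-.331,.0445,-2.2); print(robot.get_obs()['wrist_force'])"
```

```text
time: 9.62
tool_pos: [0.4959, -0.3294, 0.0464]
ee_rot: [-1.572, -0.001, -0.035]
wrist_force: [-0.7, -0.3, -1.2]
width: 0.0497
time: 9.88
tool_pos: [0.4958, -0.3299, 0.0467]
ee_rot: [-1.572, -0.002, -0.036]
wrist_force: [0.8, -0.4, -1.0]
width: 0.0493
shift [-1.7  2.2 -1.1] turn [0.1 0.1 0.1] t 9.88 w 0.0493 pos [ 0.4958 -0.3299  0.0467] rpy [-9.007e+01 -9.000e-02 -2.050e+00]
[ 0.76167989 -0.41720812 -0.98276407]
```

```bash
python3 -m creep '[[0,1,0,0,0,0,255],[0,1,0,0,0,0,255]]'; python3 -m creep '[[0,0,0,0,0,0,180],[0,0,0,0,0,0,90],[0,0,0,0,0,0,0],[0,0,0,0,0,0,0],[0,0,0,0,0,0,0]]';  python3 -c "
from h import *
for i in range(3): go(.494,-.331,.0445,-2.2); robot.snapshot('top')"
```

```text
time: 10.12
tool_pos: [0.4952, -0.3296, 0.0447]
ee_rot: [-1.571, -0.0, -0.036]
wrist_force: [-0.2, 0.1, -1.0]
width: 0.0498
time: 10.75
tool_pos: [0.4953, -0.3296, 0.0447]
ee_rot: [-1.571, -0.0, -0.036]
wrist_force: [-0.5, -0.5, -0.6]
width: 0.086
shift [-1.3  0.2 -1.5] turn [0.  0.1 0. ] t 10.75 w 0.086 pos [ 0.4953 -0.3296  0.0447] rpy [-9.001e+01 -1.000e-02 -2.050e+00]
shift [-1.2  0.2 -1.5] turn [0.  0.1 0. ] t 10.8 w 0.09 pos [ 0.4953 -0.3295  0.0447] rpy [-9.001e+01 -1.000e-02 -2.050e+00]
shift [-1.2  0.2 -1.5] turn [0.  0.1 0. ] t 10.85 w 0.0926 pos [ 0.4953 -0.3295  0.0447] rpy [-9.001e+01 -1.000e-02 -2.050e+00]
```

```bash
python3 -m creep '[[0,-50,0,0,0,0,0],[0,-100,0,0,0,0,0],[5,-130,40,0,0,0,0],[10,-140,90,0,0,0,0],[15,-140,145,0,0,0,0]]'; python3 -m creep '[[3,0,50,0,0,0,0],[6,0,105,0,0,0,0],[10,0,160,0,0,0,0],[13,0,211,0,0,0,0],[13,0,211,0,0,0,0]]';  python3 -c "
from h import *
s=wsnap('pics/w3.png');go(.5365,.0275,.047,-2.2)"
```

```text
time: 11.52
tool_pos: [0.5162, -0.1845, 0.1864]
ee_rot: [-1.572, -0.003, -0.037]
wrist_force: [0.7, -0.2, -0.4]
width: 0.0942
time: 12.15
tool_pos: [0.5359, 0.0285, 0.1846]
ee_rot: [-1.57, -0.0, -0.03]
wrist_force: [0.5, -0.5, 0.2]
width: 0.0941
shift [  0.6 137.6   1. ] turn [ 0.   0.3 -0. ] t 12.2 w 0.0939 pos [0.5359 0.0266 0.1846] rpy [-90.03   0.    -1.87]
```

View pics/w3.png

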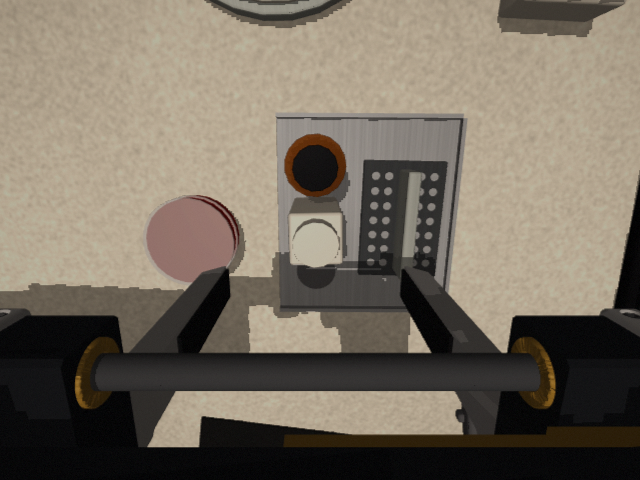

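```bash
python3 -m creep '[[0,40,1,0,0,0,0],[1,80,1,0,0,0,0],[1,115,1,0,0,0,0],[1,132,1,0,0,0,0],[1,138,1,0,0,0,0]]'; python3 -m creep '[[0,0,0,0,0,0,0],[0,0,0,0,0,0,80],[0,0,0,0,0,0,170],[0,0,0,0,0,0,255],[0,0,0,0,0,0,255]]';  python3 -m creep '[[0,0,0,0,0,0,255],[0,0,0,0,0,0,255]]'; python3 -c "
from h import *
go(.5365,.0275,.047,-2.2);robot.snapshot('top');go(.5365,.0275,.047,-2.2);"
```

```text
time: 12.82
tool_pos: [0.5367, 0.0253, 0.0459]
ee_rot: [-1.571, 0.001, -0.037]
wrist_force: [-0.2, 0.1, 0.4]
width: 0.0944
time: 13.45
tool_pos: [0.5371, 0.0263, 0.0468]
ee_rot: [-1.571, -0.0, -0.036]
wrist_force: [0.3, 0.4, -0.4]
width: 0.0572
time: 13.7
tool_pos: [0.5369, 0.0263, 0.0465]
ee_rot: [-1.571, 0.0, -0.036]
wrist_force: [-0.3, -1.0, 0.2]
width: 0.0438
shift [-0.4 -0.5  1.2] turn [ 0.   0.2 -0. ] t 13.7 w 0.0438 pos [0.5369 0.0263 0.0465] rpy [-9.00e+01  2.00e-02 -2.05e+00]
shift [-0.4 -0.4  1.2] turn [ 0.   0.1 -0. ] t 13.75 w 0.0438 pos [0.5369 0.0262 0.0466] rpy [-9.00e+01  2.00e-02 -2.05e+00]
```

```bash
python3 -m creep '[[0,-30,0,0,0,0,255],[0,-70,0,0,0,0,255],[-10,-90,-40,0,0,0,255],[-30,-90,-90,0,0,0,255],[-50,-90,-140,0,0,0,255]]'; python3 -m creep '[[-18,0,-50,0,0,0,255],[-36,0,-100,0,0,0,255],[-47,0,-140,0,0,0,255],[-47,0,-159,0,0,0,255],[-47,0,-159,0,0,0,255]]';  python3 -c "
from h import *
go(.429,-.269,.0445,-2.05)"
```

```text
time: 14.38
tool_pos: [0.4814, -0.113, 0.1367]
ee_rot: [-1.571, -0.0, -0.035]
wrist_force: [-0.5, -1.2, -1.7]
width: 0.044
time: 15.0
tool_pos: [0.4294, -0.2695, 0.1362]
ee_rot: [-1.57, 0.0, -0.037]
wrist_force: [-0.4, -0.2, -0.6]
width: 0.0442
shift [-0.4 91.7  0.4] turn [-0.1 -0.1 -0. ] t 15.0 w 0.0442 pos [ 0.4294 -0.2695  0.1362] rpy [-8.995e+01  2.000e-02 -2.150e+00]
```

```bash
python3 -m creep '[[0,30,0,0,0,0,255],[0,60,0,0,0,0,255],[0,80,0,0,0,0,255],[0,88,0,0,0,0,255],[0,91,0,0,0,0,255]]'; python3 -m creep '[[0,0,0,0,0,0,255],[0,1,0,0,0,0,255],[0,1,0,0,0,0,255]]';  python3 -m creep '[[0,0,0,0,0,0,180],[0,0,0,0,0,0,90],[0,0,0,0,0,0,0],[0,0,0,0,0,0,0],[0,0,0,0,0,0,0]]';  python3 -c "
from h import *
for i in range(2): go(.537,.0855,.047,-2.05); robot.snapshot('top')"
```

```text
time: 15.62
tool_pos: [0.4298, -0.2682, 0.0455]
ee_rot: [-1.57, 0.0, -0.034]
wrist_force: [-0.4, -0.4, -1.6]
width: 0.0439
time: 16.0
tool_pos: [0.4296, -0.2693, 0.0452]
ee_rot: [-1.571, -0.001, -0.036]
wrist_force: [0.8, -0.2, -1.2]
width: 0.0438
time: 16.62
tool_pos: [0.4294, -0.2691, 0.0447]
ee_rot: [-1.571, -0.0, -0.036]
wrist_force: [-0.2, -0.7, 0.2]
width: 0.0808
shift [ 94.8  -2.4 358.3] turn [ 0. -0.  0.] t 16.62 w 0.0808 pos [ 0.4294 -0.2691  0.0447] rpy [-9.001e+01 -1.000e-02 -2.050e+00]
shift [ 94.8  -2.4 358.2] turn [ 0. -0.  0.] t 16.68 w 0.0849 pos [ 0.4294 -0.2691  0.0446] rpy [-9.001e+01 -1.000e-02 -2.050e+00]
```

```bash
python3 -m creep '[[0,-50,0,0,0,0,0],[0,-100,0,0,0,0,0],[10,-140,50,0,0,0,0],[30,-140,105,0,0,0,0],[50,-140,160,0,0,0,0]]'; python3 -m creep '[[16,0,55,0,0,0,0],[32,0,110,0,0,0,0],[45,0,160,0,0,0,0],[45,0,198,0,0,0,0],[45,0,198,0,0,0,0]]';  python3 -c "
from h import *
s=wsnap('pics/w4.png');go(.537,.0855,.047,-2.05)"
```

```text
time: 17.35
tool_pos: [0.4859, -0.1098, 0.1859]
ee_rot: [-1.572, -0.003, -0.037]
wrist_force: [0.7, -0.7, -0.5]
width: 0.0941
time: 17.98
tool_pos: [0.537, 0.0876, 0.1843]
ee_rot: [-1.571, 0.001, -0.031]
wrist_force: [0.6, -0.8, 1.2]
width: 0.0938
shift [ 1.000e-01  1.374e+02 -4.000e-01] turn [ 0.   0.1 -0. ] t 18.02 w 0.0939 pos [0.537  0.086  0.1844] rpy [-9.004e+01  2.000e-02 -1.920e+00]
```

View pics/w4.png

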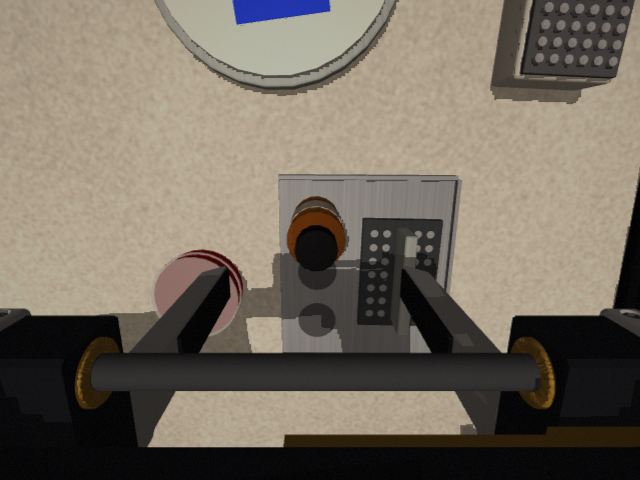

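```bash
python3 -m creep '[[0,40,0,0,0,0,0],[0,80,0,0,0,0,0],[0,115,0,0,0,0,0],[0,132,0,0,0,0,0],[0,138,0,0,0,0,0]]'; python3 -m creep '[[0,0,0,0,0,0,0],[0,0,0,0,0,0,80],[0,0,0,0,0,0,170],[0,0,0,0,0,0,255],[0,0,0,0,0,0,255]]';  python3 -m creep '[[0,0,0,0,0,0,255],[0,0,0,0,0,0,255]]'; python3 -c "
from h import *
go(.5365,.0275,.047,-2.2);robot.snapshot('top');go(.577,-.295,.047,-2.05);"
```

```text
time: 18.65
tool_pos: [0.5369, 0.0843, 0.046]
ee_rot: [-1.571, 0.001, -0.037]
wrist_force: [0.8, -0.6, 0.6]
width: 0.0939
time: 19.27
tool_pos: [0.5372, 0.0853, 0.0468]
ee_rot: [-1.571, -0.0, -0.036]
wrist_force: [-0.6, 0.7, 0.2]
width: 0.0574
time: 19.52
tool_pos: [0.5373, 0.0853, 0.0466]
ee_rot: [-1.571, -0.0, -0.036]
wrist_force: [2.0, -0.8, 0.6]
width: 0.0477
shift [  1.3  -0.4 -57.8] turn [0.  0.2 0. ] t 19.52 w 0.0477 pos [0.5373 0.0853 0.0466] rpy [-9.00e+01 -2.00e-02 -2.05e+00]
shift [ 5.330e+01 -3.000e-01 -3.786e+02] turn [0. 0. 0.] t 19.57 w 0.0479 pos [0.5372 0.0853 0.0466] rpy [-9.00e+01 -2.00e-02 -2.05e+00]
```

```bash
python3 -m creep '[[0,-30,0,0,0,0,255],[0,-75,0,0,0,0,255],[10,-110,-50,0,0,0,255],[25,-110,-105,0,0,0,255],[40,-110,-160,0,0,0,255]]'; python3 -m creep '[[13,0,-55,0,0,0,255],[13,0,-110,0,0,0,255],[13,0,-165,0,0,0,255],[13,0,-219,0,0,0,255],[13,0,-219,0,0,0,255]]';  python3 -c "
from h import *
go(.577,-.295,.0447,-2.05)"
```

```text
time: 20.2
tool_pos: [0.5716, -0.0774, 0.157]
ee_rot: [-1.571, -0.001, -0.035]
wrist_force: [-0.2, 0.1, -2.1]
width: 0.0476
time: 20.82
tool_pos: [0.5751, -0.2992, 0.1549]
ee_rot: [-1.571, 0.002, -0.041]
wrist_force: [0.5, 0.5, -1.6]
width: 0.0476
shift [  2.  110.2   4.3] turn [-0.  -0.3 -0.1] t 20.82 w 0.0476 pos [ 0.5751 -0.2992  0.1549] rpy [-90.     0.14  -2.37]
```

```bash
python3 -m creep '[[0,30,0,0,0,0,255],[0,65,0,0,0,0,255],[0,98,0,0,0,0,255],[0,108,0,0,0,0,255],[0,111,0,0,0,0,255]]'; python3 -m creep '[[0,0,0,0,0,0,255],[0,1,0,0,0,0,255],[0,1,0,0,0,0,255]]';  python3 -m creep '[[0,0,0,0,0,0,180],[0,0,0,0,0,0,90],[0,0,0,0,0,0,0],[0,0,0,0,0,0,0],[0,0,0,0,0,0,0]]';  python3 -c "
from h import *
for i in range(2): go(.622,.023,.20,-2.2); s=robot.snapshot('top')
cv2.imwrite('pics/t2.png',s['color'])"
```

```text
time: 21.45
tool_pos: [0.5768, -0.2947, 0.0457]
ee_rot: [-1.571, 0.0, -0.035]
wrist_force: [0.5, 0.1, -1.3]
width: 0.0475
time: 21.82
tool_pos: [0.5769, -0.2957, 0.0455]
ee_rot: [-1.572, -0.001, -0.036]
wrist_force: [-1.0, 0.8, -1.4]
width: 0.0482
time: 22.45
tool_pos: [0.5766, -0.2954, 0.0448]
ee_rot: [-1.571, -0.0, -0.036]
wrist_force: [0.2, -0.6, 0.5]
width: 0.0846
shift [  34.  -155.3  319.8] turn [0.  0.1 0. ] t 22.45 w 0.0846 pos [ 0.5766 -0.2954  0.0448] rpy [-9.001e+01 -1.000e-02 -2.050e+00]
shift [  34.  -155.4  319.8] turn [0.  0.2 0. ] t 22.5 w 0.0882 pos [ 0.5766 -0.2954  0.0447] rpy [-9.001e+01 -1.000e-02 -2.050e+00]
```

View pics/t2.png

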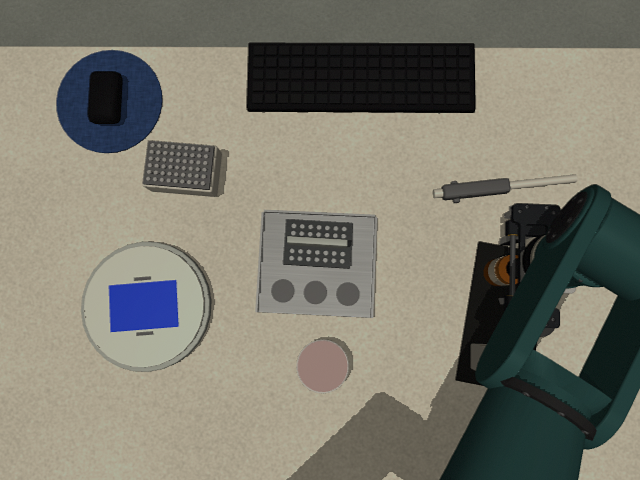

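```bash
python3 -m creep '[[0,-50,0,0,0,0,0],[0,-105,0,0,0,0,0],[0,-140,40,0,0,0,0],[10,-155,95,0,0,0,0],[20,-155,150,0,0,0,0]]'; python3 -m creep '[[5,0,50,0,0,0,0],[10,0,100,0,0,0,0],[14,0,140,0,0,0,0],[14,0,170,0,0,0,0],[14,0,170,0,0,0,0]]';  python3 -c "
from h import *
go(.623,.023,.024,-2.2);s=wsnap('pics/w5.png')
t=robot.snapshot('top');im=t['color'].astype(int)
m=(im.max(2)<115)
for p in((283,291),(315,292),(347,294)):
    c=blob(m,np.array(p)); print(len(c),ray(t,(c.min(0)+c.max(0))/2,.006)[0].round(4),np.ptp(c,axis=0))
for n in('plate',):print(robot.landmark_of(n,'wrist')[:1])"
```

```text
time: 23.18
tool_pos: [0.603, -0.1453, 0.2024]
ee_rot: [-1.572, -0.005, -0.037]
wrist_force: [0.6, 0.2, -1.0]
width: 0.0944
time: 23.8
tool_pos: [0.6219, 0.0253, 0.1996]
ee_rot: [-1.571, 0.0, -0.032]
wrist_force: [0.4, -0.2, 0.3]
width: 0.0941
shift [  1.2 175.6  -2.2] turn [-0.   0.4 -0. ] t 23.8 w 0.0941 pos [0.6219 0.0253 0.1996] rpy [-90.     0.    -1.85]
1818 [0.5932 0.0378 0.006 ] [332 437]
1818 [0.5932 0.0378 0.006 ] [332 437]
1818 [0.5932 0.0378 0.006 ] [332 437]
[{'point': [0.623, 0.0219, 0.0032], 'p': 0.58}]
```

View pics/w5.png

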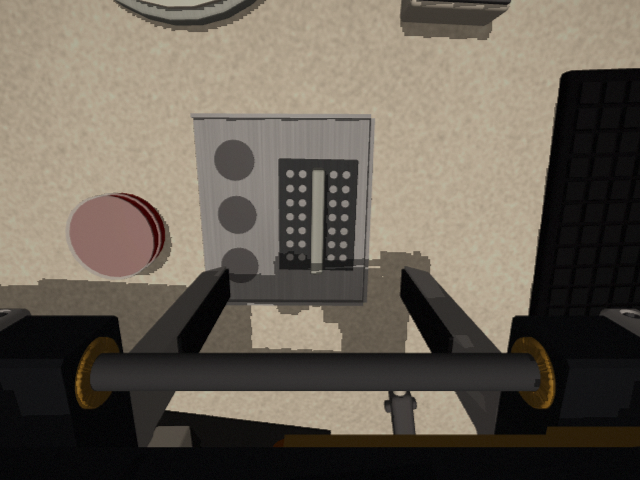

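```bash
python3 -c "
from h import *
s=wsnap()
print(ray(s,[(234.5,160),(237,214.5),(239,265)],.006).round(4))
b=ray(s,[(318,170),(317,268.5)],.05);print(b.round(4),b.mean(0))
go(.623,.023,.024,-2.2)"
```

```text
[[ 0.5393  0.0824  0.006 ]
 [ 0.5366  0.0247  0.006 ]
 [ 0.5335 -0.0332  0.006 ]]
[[ 0.6256  0.0722  0.05  ]
 [ 0.6215 -0.0243  0.05  ]] [0.62355032 0.02393843 0.05      ]
shift [  1.  175.5   1.2] turn [ 0.   0.1 -0. ] t 24.0 w 0.0938 pos [0.6219 0.0219 0.1995] rpy [-90.04   0.    -2.13]
```

```bash
python3 -m creep '[[1,50,1,0,0,0,0],[1,100,1,0,0,0,0],[1,140,1,0,0,0,0],[1,165,1,0,0,0,0],[1,178,1,0,0,0,0]]'; python3 -m creep '[[0,0,0,0,0,0,0],[0,0,0,0,0,0,80],[0,0,0,0,0,0,170],[0,0,0,0,0,0,255],[0,0,0,0,0,0,255]]';  python3 -m creep '[[0,0,0,0,0,0,255],[0,0,0,0,0,0,255],[0,0,0,0,0,0,255],[0,0,0,0,0,0,255],[0,0,0,0,0,0,255]]'; python3 -c "
from h import *
go(.5075,.3255,.20,5.4)"
```

```text
time: 24.62
tool_pos: [0.6219, 0.0228, 0.0196]
ee_rot: [-1.571, 0.003, -0.038]
wrist_force: [-0.0, -0.8, 0.0]
width: 0.0937
time: 25.25
tool_pos: [0.6232, 0.0242, 0.0221]
ee_rot: [-1.571, -0.001, -0.036]
wrist_force: [-0.1, 1.1, 0.2]
width: 0.0574
time: 25.88
tool_pos: [0.6231, 0.0242, 0.0216]
ee_rot: [-1.571, -0.0, -0.036]
wrist_force: [1.5, -0.4, -0.4]
width: 0.0116
shift [-126.3 -178.5  297. ] turn [ 0.  -7.5  0. ] t 25.88 w 0.0116 pos [0.6231 0.0242 0.0216] rpy [-9.00e+01 -2.00e-02 -2.05e+00]
```

```bash
python3 -m creep '[[0,-20,0,0,0,0,255],[0,-60,0,0,0,0,255],[-20,-85,40,0,-2,0,255],[-40,-90,90,0,-4,0,255],[-60,-90,140,0,-7.4,0,255]]'; python3 -c "
from h import *
go(.5075,.3255,.112,5.4)"
```

```text
time: 26.5
tool_pos: [0.5682, 0.1675, 0.114]
ee_rot: [-1.57, -0.003, 0.094]
wrist_force: [0.1, -0.0, -2.5]
width: 0.0119
shift [-45.6   1.9 163. ] turn [-0.  -0.   0.2] t 26.5 w 0.0119 pos [0.5682 0.1675 0.114 ] rpy [-89.98  -0.19   5.4 ]
```

```bash
python3 -m creep '[[-15,0,50,0,0,0,255],[-30,0,100,0,0,0,255],[-45.5,0,140,0,0,0,255],[-45.5,0,164,0,0,0,255],[-45.5,0,164,0,0,0,255]]'; python3 -c "
from h import *
t=robot.snapshot('top');cv2.imwrite('pics/t3.png',cv2.resize(t['color'][220:390,60:240],None,fx=4,fy=3.5,interpolation=cv2.INTER_CUBIC))
s=wsnap('pics/w6.png')
go(.5075,.3255,.112,5.4)"
```

```text
time: 27.12
tool_pos: [0.5069, 0.3269, 0.1125]
ee_rot: [-1.571, -0.001, 0.096]
wrist_force: [-0.5, -0.6, -1.7]
width: 0.0122
shift [0.  0.1 0.7] turn [ 0. -0.  0.] t 27.23 w 0.0115 pos [0.5076 0.3248 0.1121] rpy [-9.005e+01 -2.000e-02  5.360e+00]
```

View pics/t3.png

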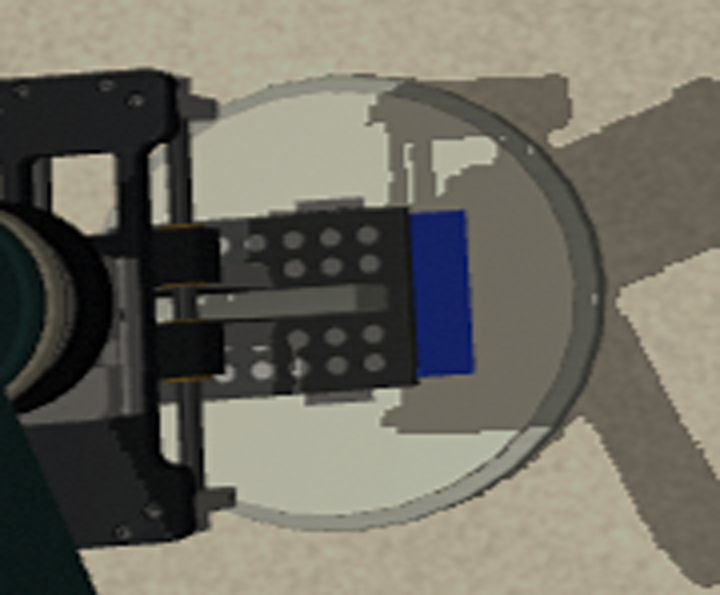

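View pics/w6.png

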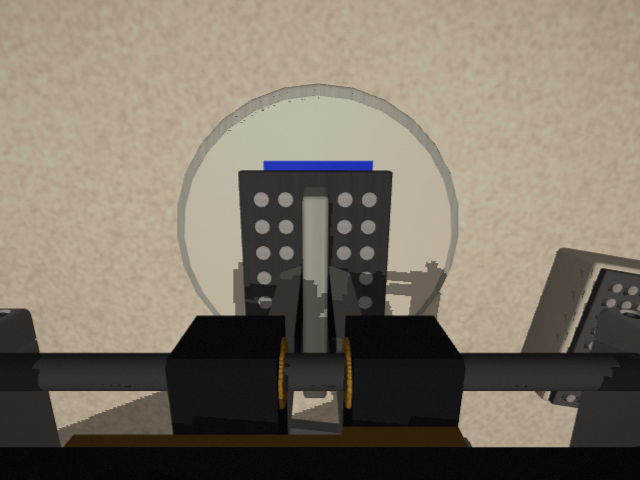

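```bash
python3 -m creep '[[0,20,0,0,0,0,255],[0,40,0,0,0,0,255],[0,60,0,0,0,0,255],[0,66,0,0,0,0,255],[0,66,0,0,0,0,255]]'; python3 -c "
from h import *
print(robot.get_obs()['ee_rot'])
t=robot.snapshot('top');cv2.imwrite('pics/t4.png',cv2.resize(t['color'][260:350,90:200],None,fx=7,fy=6,interpolation=cv2.INTER_CUBIC))
s=wsnap();cv2.imwrite('pics/w7.png',cv2.resize(s['color'][100:330,200:430],None,fx=3,fy=2.6,interpolation=cv2.INTER_CUBIC))
go(.5075,.3255,.046,5.4)"
```

```text
time: 27.85
tool_pos: [0.5077, 0.3244, 0.0456]
ee_rot: [-1.571, 0.0, 0.092]
wrist_force: [0.4, -0.5, -2.1]
width: 0.0116
[-1.57126595e+00  4.14853421e-04  9.21060665e-02]
shift [-0.8  0.8  0.4] turn [-0.  -0.1  0.1] t 27.95 w 0.0118 pos [0.5083 0.3252 0.0468] rpy [-89.97  -0.1    5.31]
```

View pics/t4.png

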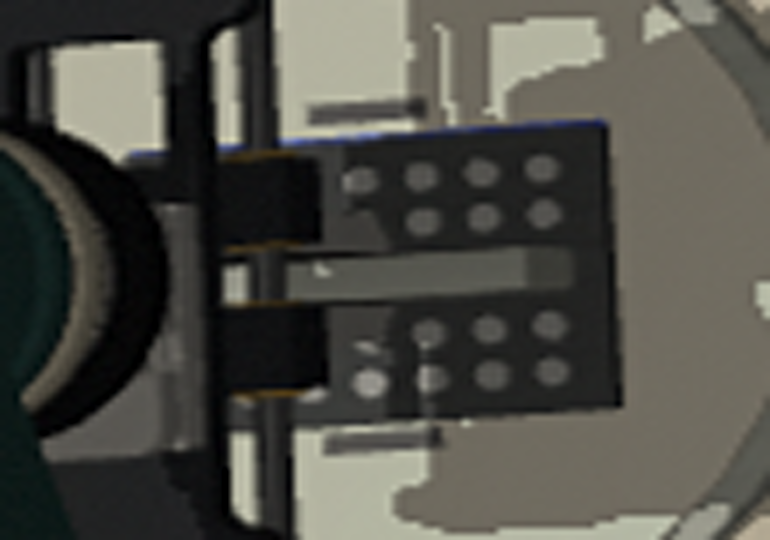

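View pics/w7.png

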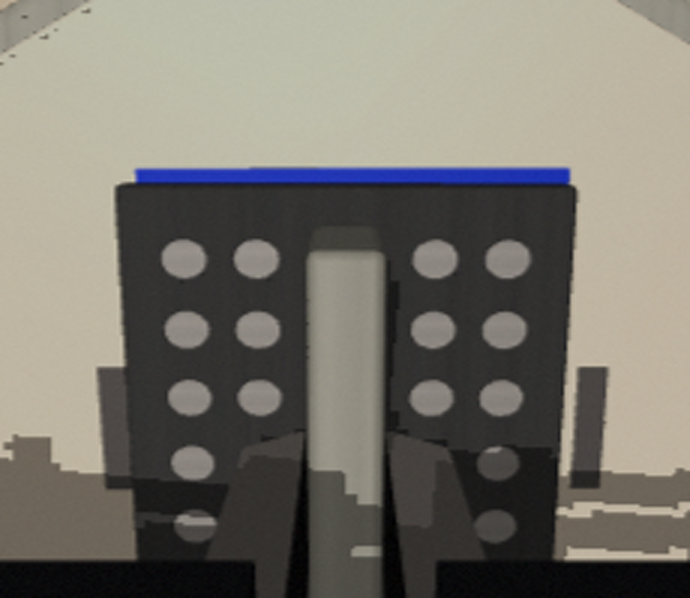

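```bash
python3 -c "
from h import *
s=wsnap()
f=lambda l:np.array(l)/[3,2.6]+[200,100]-.3
c,sn=np.cos(np.radians(5.35)),np.sin(np.radians(5.35))
R=np.array([[c,-sn],[sn,c]])
o=robot.get_obs()['tool_pos']
for n,p,z in(('blue',[(135,168),(570,168)],.024),('plate',[(117,186),(575,186)],o[2]-.0076),('platebot',[(117,184),(575,184)],o[2]-.0156)):
  w=ray(s,f(p),z)[:,:2]; print(n,((w-o[:2])@R*1000).round(1))
g=lambda l:np.array(l)/[7,6]+[90,260]-.3
t=robot.snapshot('top')
# top: right edge of plate and blue left-over
w=ray(t,g([(606,125),(620,406)]),o[2]-.0076)[:,:2];print('top plate -y edge',((w-o[:2])@R*1000).round(1))
print('blue c top',(np.array([.50886,.3262])-o[:2])@R*1000,'scene',(np.array([.50728,.3249])-o[:2])@R*1000)
print(o)
"
```

```text
blue [[-40.7  62.3]
 [ 41.4  62.3]]
plate [[-41.   59.6]
 [ 39.2  59.6]]
platebot [[-42.7  59.4]
 [ 40.9  59.4]]
top plate -y edge [[ 38.3 -64.4]
 [-42.  -64. ]]
blue c top [0.58000139 0.78720148] scene [-1.114327   -0.35981695]
[0.50835592 0.32536215 0.04691791]
```

```bash
python3 -m creep '[[1.2,0,3,0,0,0,255],[1.2,0,3,0,0,0,255],[1.2,4,3,0,0,0,255],[1.2,4,3,0,0,0,255]]'; python3 -c "
from h import *
t=robot.snapshot('top');cv2.imwrite('pics/t5.png',cv2.resize(t['color'][260:350,90:200],None,fx=7,fy=6,interpolation=cv2.INTER_CUBIC))
s=wsnap();cv2.imwrite('pics/w8.png',cv2.resize(s['color'][100:330,200:430],None,fx=3,fy=2.6,interpolation=cv2.INTER_CUBIC))
go(.5075,.3255,.046,5.4)"
```

```text
time: 28.55
tool_pos: [0.5079, 0.3281, 0.0408]
ee_rot: [-1.571, 0.001, 0.094]
wrist_force: [0.1, -0.8, -2.9]
width: 0.0114
shift [-0.9 -4.8 -2.7] turn [ 0.  -0.1 -0. ] t 28.65 w 0.012 pos [0.5082 0.3282 0.0412] rpy [-9.002e+01  3.000e-02  5.350e+00]
```

View pics/t5.png

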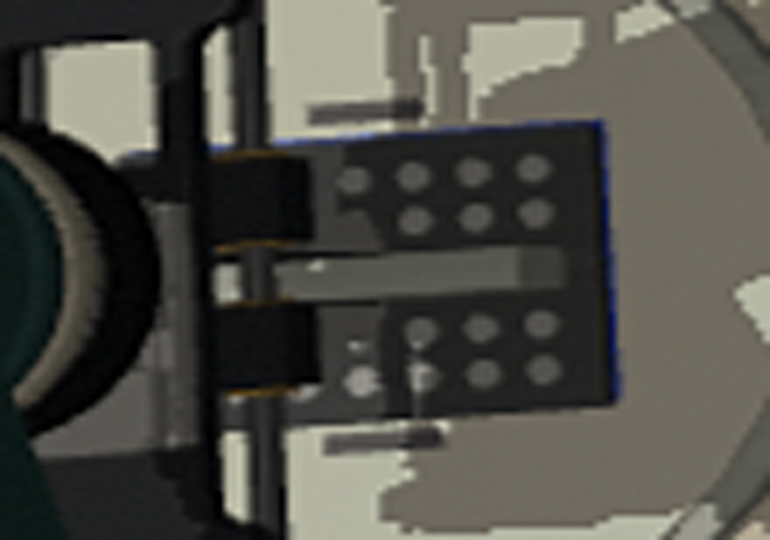

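View pics/w8.png

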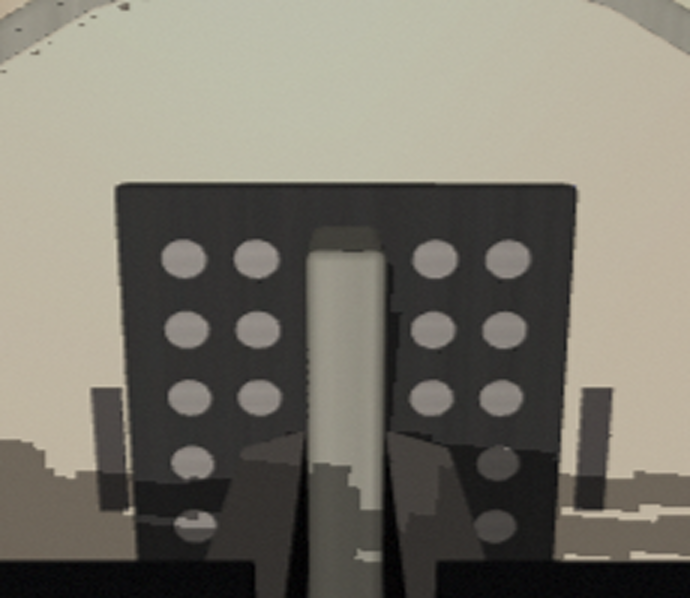

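```bash
python3 -m creep '[[1,0,-0.8,0,0,0,255],[1,0,-0.8,0,0,0,255],[1,0,-0.8,0,0,0,255]]'; python3 -c "
from h import *
t=robot.snapshot('top');cv2.imwrite('pics/t6.png',cv2.resize(t['color'][260:350,90:200],None,fx=7,fy=6,interpolation=cv2.INTER_CUBIC))
s=wsnap();cv2.imwrite('pics/w9.png',cv2.resize(s['color'][100:330,200:430],None,fx=3,fy=2.6,interpolation=cv2.INTER_CUBIC))
go(.5075,.3255,.046,5.4)"
```

```text
time: 29.02
tool_pos: [0.5095, 0.3276, 0.0416]
ee_rot: [-1.571, -0.0, 0.093]
wrist_force: [-0.6, 0.4, -2.8]
width: 0.0117
shift [-2.1 -4.4 -1.9] turn [ 0.  -0.1  0. ] t 29.12 w 0.0116 pos [0.5095 0.3276 0.0416] rpy [-90.    -0.     5.35]
```

View pics/t6.png

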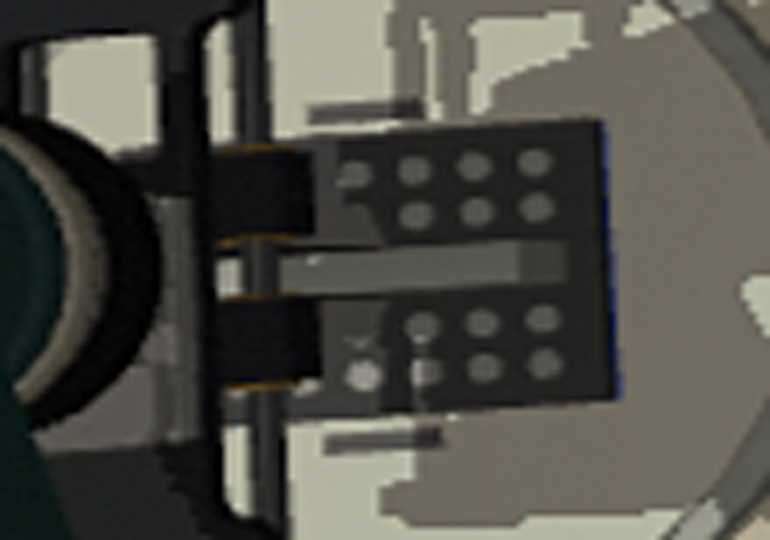

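View pics/w9.png

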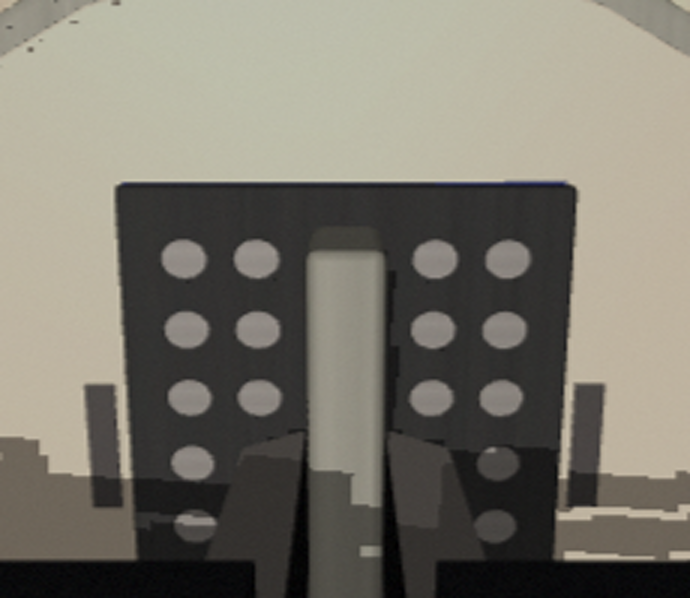

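```bash
python3 -m creep '[[0,1,0,0,0,0,255],[0,2,0,0,0,0,255],[0,2,0,0,0,0,255],[0,2.5,0,0,0,0,255],[0,2.5,0,0,0,0,255]]'; python3 -c "
from h import *
go(.5075,.3255,.046,5.4)"
```

```text
time: 29.75
tool_pos: [0.5095, 0.3277, 0.0395]
ee_rot: [-1.571, -0.0, 0.093]
wrist_force: [-0.8, 0.1, 1.2]
width: 0.0112
shift [-2.2 -6.5 -2. ] turn [-0.  -0.1  0. ] t 29.75 w 0.0112 pos [0.5095 0.3277 0.0395] rpy [-9.00e+01 -2.00e-02  5.35e+00]
```

```bash
python3 -m creep '[[0,0,0,0,0,0,200],[0,0,0,0,0,0,150],[0,0,0,0,0,0,100],[0,0,0,0,0,0,0],[0,0,0,0,0,0,0]]'; python3 -m creep '[[0,0,0,0,0,0,0],[0,0,0,0,0,0,0],[0,-30,0,0,0,0,0],[0,-80,0,0,0,0,0],[0,-140,-30,0,0,0,0]]'; python3 -c "
from h import *
s=wsnap('pics/w10.png')
go(.5766,-.2954,.185,-2.05)"
```

```text
time: 30.38
tool_pos: [0.5094, 0.3276, 0.039]
ee_rot: [-1.571, -0.0, 0.093]
wrist_force: [0.7, -0.7, 0.3]
width: 0.057
time: 31.0
tool_pos: [0.5112, 0.3005, 0.1752]
ee_rot: [-1.571, 0.002, 0.096]
wrist_force: [0.2, 0.4, -1.1]
width: 0.0942
shift [ 6.000e+00  1.000e-01 -5.967e+02] turn [-0.2  7.3  0.8] t 31.05 w 0.094 pos [0.5158 0.2982 0.186 ] rpy [-89.9   -0.8    5.28]
```

View pics/w10.png

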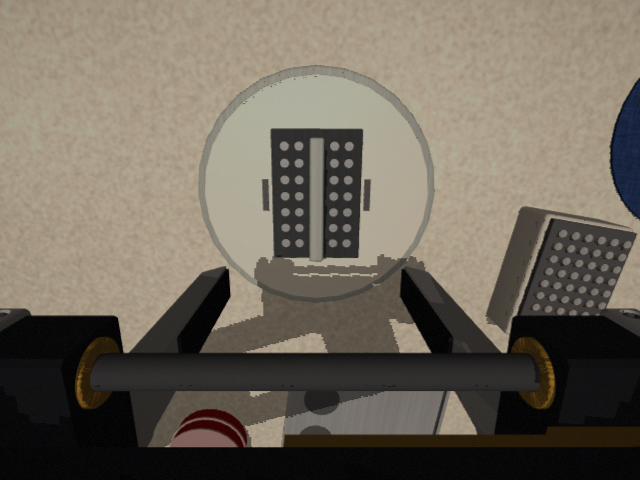

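```bash
python3 -m creep '[[5,-6,-50,0,3.5,0,0],[9,-6,-110,0,7.4,0,0],[9,-6,-170,0,7.4,0,0],[9,-6,-230,0,7.4,0,0],[9,-6,-290,0,7.4,0,0]]'; python3 -c "
from h import *
go(.5766,-.2954,.185,-2.05)"
```

```text
time: 31.68
tool_pos: [0.548, 0.0101, 0.1811]
ee_rot: [-1.571, -0.001, -0.036]
wrist_force: [1.8, -1.0, 0.8]
width: 0.0937
shift [  39.5   -3.9 -304.3] turn [0. 0. 0.] t 31.68 w 0.0937 pos [0.548  0.0101 0.1811] rpy [-9.00e+01 -5.00e-02 -2.05e+00]
```

```bash
python3 -m creep '[[10,0,-60,0,0,0,0],[20,0,-120,0,0,0,0],[30,0,-180,0,0,0,0],[39,0,-240,0,0,0,0],[39,0,-300,0,0,0,0]]'; python3 -m creep '[[0,0,-3,0,0,0,0],[0,0,-3,0,0,0,0],[0,0,-3,0,0,0,0]]'; python3 -c "
from h import *
robot.snapshot('top');go(.5766,-.2954,.0447,-2.05)"
```

```text
time: 32.3
tool_pos: [0.5765, -0.2912, 0.1806]
ee_rot: [-1.571, -0.0, -0.036]
wrist_force: [0.6, 0.4, -0.4]
width: 0.0941
time: 32.67
tool_pos: [0.5765, -0.2907, 0.1812]
ee_rot: [-1.571, -0.0, -0.034]
wrist_force: [-0.5, 0.5, -0.7]
width: 0.094
shift [ 1.000e-01  1.367e+02 -4.800e+00] turn [-0.   0.1  0. ] t 32.73 w 0.0942 pos [ 0.5766 -0.2906  0.1814] rpy [-9.00e+01 -3.00e-02 -1.93e+00]
```

```bash
python3 -m creep '[[0,40,-3,0,0,0,0],[0,80,-3,0,0,0,0],[0,115,-3,0,0,0,0],[0,130,-3,0,0,0,0],[0,136.5,-3,0,0,0,0]]'; python3 -m creep '[[0,0,0,0,0,0,0],[0,0,0,0,0,0,0]]'; python3 -c "
from h import *
go(.5766,-.2954,.0447,-2.05)"
```

```text
time: 33.35
tool_pos: [0.5763, -0.2944, 0.0444]
ee_rot: [-1.571, 0.0, -0.035]
wrist_force: [0.6, 1.3, 0.4]
width: 0.0937
time: 33.6
tool_pos: [0.5771, -0.2958, 0.0465]
ee_rot: [-1.573, -0.003, -0.036]
wrist_force: [-0.4, 0.3, 1.0]
width: 0.0945
shift [-0.5  1.8  0.4] turn [0.1 0.  0.2] t 33.6 w 0.0945 pos [ 0.5771 -0.2958  0.0465] rpy [-90.1   -0.17  -2.05]
```

```bash
python3 -m creep '[[0,0,0,0,0,0,0],[0,0,0,0,0,0,0],[0,0,0,0,0,0,0]]'; python3 -c "
from h import *
go(.5766,-.2954,.0447,-2.05)"
```

```text
time: 33.98
tool_pos: [0.5761, -0.2954, 0.0447]
ee_rot: [-1.571, -0.0, -0.036]
wrist_force: [-0.0, -0.2, 0.1]
width: 0.0938
shift [0.5 0.  0. ] turn [ 0. -0.  0.] t 33.98 w 0.0938 pos [ 0.5761 -0.2954  0.0447] rpy [-9.001e+01 -2.000e-02 -2.060e+00]
```

```bash
python3 -m creep '[[0,0,0,0,0,0,80],[0,0,0,0,0,0,170],[0,0,0,0,0,0,255],[0,0,0,0,0,0,255],[0,0,0,0,0,0,255]]'; python3 -m creep '[[0,0,0,0,0,0,255],[0,-30,0,0,0,0,255],[0,-75,0,0,0,0,255],[0,-110,40,0,0,0,255],[-12,-120,95,0,0,0,255]]'; python3 -c "
from h import *
go(.5372,.0853,.0466,-2.05)"
```

```text
time: 34.6
tool_pos: [0.5763, -0.2953, 0.0446]
ee_rot: [-1.571, -0.001, -0.036]
wrist_force: [0.2, 0.2, -1.4]
width: 0.0476
time: 35.22
tool_pos: [0.5688, -0.2005, 0.1674]
ee_rot: [-1.573, -0.005, -0.038]
wrist_force: [0.5, 0.3, -0.7]
width: 0.0477
shift [-43.1 120.  284.6] turn [ 0.1 -0.1  0.3] t 35.23 w 0.0477 pos [ 0.5688 -0.2005  0.1674] rpy [-90.12  -0.29  -2.18]
```

```bash
python3 -m creep '[[-12,0,60,0,0,0,255],[-24,0,120,0,0,0,255],[-36,0,180,0,0,0,255],[-41,0,240,0,0,0,255],[-41,0,284,0,0,0,255]]'; python3 -m creep '[[0,0,0,0,0,0,255],[0,40,0,0,0,0,255],[0,80,0,0,0,0,255],[0,105,0,0,0,0,255],[0,110,0,0,0,0,255]]'; python3 -m creep '[[0,0,0,0,0,0,255],[0,0,0,0,0,0,255],[0,0,0,0,0,0,255]]';python3 -c "
from h import *
go(.5372,.0853,.0466,-2.05)"
```

```text
time: 35.85
tool_pos: [0.5356, 0.0878, 0.1642]
ee_rot: [-1.571, 0.001, -0.034]
wrist_force: [-0.1, -0.2, -2.4]
width: 0.0474
time: 36.48
tool_pos: [0.5347, 0.0841, 0.0518]
ee_rot: [-1.572, 0.006, -0.037]
wrist_force: [0.3, -1.0, -0.8]
width: 0.0478
time: 36.85
tool_pos: [0.5376, 0.0853, 0.0559]
ee_rot: [-1.571, -0.003, -0.036]
wrist_force: [-0.4, -0.7, -1.3]
width: 0.0478
shift [-0.4  9.3 -0. ] turn [-0.  -0.   0.2] t 36.85 w 0.0478 pos [0.5376 0.0853 0.0559] rpy [-90.    -0.15  -2.06]
```

```bash
python3 -m creep '[[0,3,0,0,0,0,255],[0,6,0,0,0,0,255],[0,8,0,0,0,0,255],[0,8,0,0,0,0,255],[0,8,0,0,0,0,255]]'; python3 -c "
from h import *
go(.5372,.0853,.0466,-2.05)"
```

```text
time: 37.48
tool_pos: [0.5365, 0.0854, 0.0465]
ee_rot: [-1.571, 0.0, -0.036]
wrist_force: [-0.0, 0.1, 0.5]
width: 0.0482
shift [ 0.7 -0.1 -0.1] turn [ 0.  0. -0.] t 37.48 w 0.0482 pos [0.5365 0.0854 0.0465] rpy [-9.00e+01  2.00e-02 -2.05e+00]
```

```bash
python3 -m creep '[[0,0,0,0,0,0,180],[0,0,0,0,0,0,90],[0,0,0,0,0,0,0],[0,0,0,0,0,0,0],[0,0,0,0,0,0,0]]'; python3 -m creep '[[0,-50,0,0,0,0,0],[0,-100,0,0,0,0,0],[-10,-140,-50,0,0,0,0],[-35,-140,-105,0,0,0,0],[-60,-140,-160,0,0,0,0]]'; python3 -m creep '[[-20,0,-55,0,0,0,0],[-34,0,-110,0,0,0,0],[-34,0,-160,0,0,0,0],[-34,0,-198,0,0,0,0],[-34,0,-198,0,0,0,0]]'; python3 -c "
from h import *
s=wsnap('pics/w11.png');go(.4294,-.2691,.0447,-2.05)"
```

```text
time: 38.1
tool_pos: [0.5368, 0.0854, 0.0466]
ee_rot: [-1.571, -0.0, -0.036]
wrist_force: [0.8, 0.0, -0.5]
width: 0.0844
time: 38.72
tool_pos: [0.4707, -0.0739, 0.1876]
ee_rot: [-1.572, -0.003, -0.035]
wrist_force: [0.8, -0.1, 0.9]
width: 0.094
time: 39.35
tool_pos: [0.4293, -0.2711, 0.1861]
ee_rot: [-1.571, 0.001, -0.04]
wrist_force: [0.1, -0.2, 0.1]
width: 0.094
shift [-1.000e-01  1.415e+02  3.000e-01] turn [-0.1 -0.1 -0. ] t 39.4 w 0.0939 pos [ 0.4296 -0.2696  0.1862] rpy [-8.995e+01  3.000e-02 -2.170e+00]
```

View pics/w11.png

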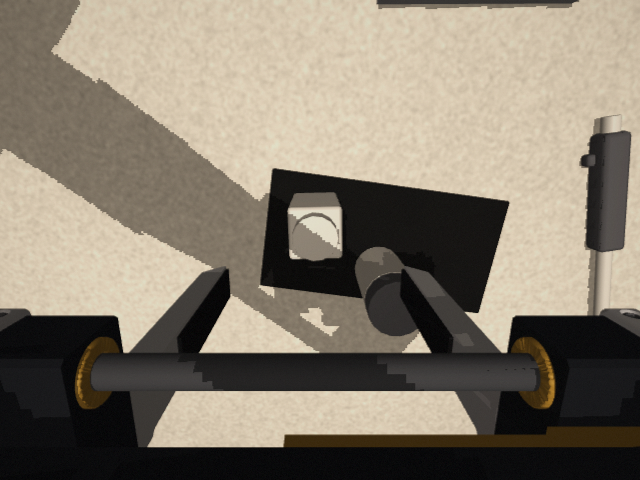

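```bash
python3 -m creep '[[0,40,0,0,0,0,0],[0,80,0,0,0,0,0],[0,115,0,0,0,0,0],[0,135,0,0,0,0,0],[0,141,0,0,0,0,0]]'; python3 -m creep '[[0,0,0,0,0,0,0],[0,0,0,0,0,0,0],[0,0,0,0,0,0,0],[0,0,0,0,0,0,0]]'; python3 -c "
from h import *
go(.4294,-.2691,.0447,-2.05)"
```

```text
time: 40.02
tool_pos: [0.4293, -0.2669, 0.0441]
ee_rot: [-1.569, 0.002, -0.034]
wrist_force: [0.0, -0.3, 0.2]
width: 0.0941
time: 40.52
tool_pos: [0.4302, -0.2693, 0.0461]
ee_rot: [-1.572, -0.001, -0.036]
wrist_force: [-0.3, 0.5, -0.5]
width: 0.0937
shift [-0.8  1.4  0.2] turn [ 0.  -0.   0.1] t 40.52 w 0.0937 pos [ 0.4302 -0.2693  0.0461] rpy [-9.004e+01 -5.000e-02 -2.060e+00]
```

```bash
python3 -m creep '[[0,0,0,0,0,0,80],[0,0,0,0,0,0,170],[0,0,0,0,0,0,255],[0,0,0,0,0,0,255],[0,0,0,0,0,0,255]]'; python3 -c "
from h import *
go(.5369,.0262,.0466,-2.05)"; python3 -m creep '[[0,0,0,0,0,0,255],[0,-30,0,0,0,0,255],[0,-75,0,0,0,0,255],[0,-120,40,0,0,0,255],[20,-130,95,0,0,0,255]]'; python3 -c "
from h import *
go(.5369,.0262,.0466,-2.05)"
```

```text
time: 41.15
tool_pos: [0.4299, -0.269, 0.0455]
ee_rot: [-1.571, 0.0, -0.036]
wrist_force: [-0.3, -1.0, 0.5]
width: 0.0477
shift [ 96.4  -1.1 298.9] turn [ 0. -0. -0.] t 41.15 w 0.0477 pos [ 0.4299 -0.269   0.0455] rpy [-90.     0.    -2.05]
time: 41.78
tool_pos: [0.4546, -0.1757, 0.1794]
ee_rot: [-1.574, -0.006, -0.04]
wrist_force: [0.1, 0.5, -1.7]
width: 0.0437
shift [ 73.4 132.6 205.4] turn [ 0.2 -0.2  0.4] t 41.77 w 0.0437 pos [ 0.4546 -0.1757  0.1794] rpy [-90.2   -0.37  -2.27]
```

```bash
python3 -m creep '[[25,0,50,0,0,0,255],[50,0,100,0,0,0,255],[76.4,0,150,0,0,0,255],[76.4,0,204,0,0,0,255],[76.4,0,204,0,0,0,255]]'; python3 -m creep '[[0,0,0,0,0,0,255],[0,0,0,0,0,0,255],[0,40,0,0,0,0,255],[0,80,0,0,0,0,255],[0,110,0,0,0,0,255]]'; python3 -m creep '[[0,0,0,0,0,0,255],[0,0,0,0,0,0,255],[0,0,0,0,0,0,255],[0,0,0,0,0,0,255]]';python3 -c "
from h import *
go(.5369,.0262,.0466,-2.05)"
```

```text
time: 42.4
tool_pos: [0.5367, 0.0299, 0.1748]
ee_rot: [-1.57, 0.001, -0.03]
wrist_force: [-1.4, -0.5, -0.8]
width: 0.0437
time: 43.02
tool_pos: [0.5361, 0.0248, 0.0637]
ee_rot: [-1.571, 0.002, -0.038]
wrist_force: [-0.4, 0.7, -2.1]
width: 0.044
time: 43.52
tool_pos: [0.5379, 0.0262, 0.067]
ee_rot: [-1.571, -0.003, -0.036]
wrist_force: [0.3, 0.1, -1.6]
width: 0.0436
shift [-1.1 20.4 -0. ] turn [ 0.  -0.   0.2] t 43.52 w 0.0436 pos [0.5379 0.0262 0.067 ] rpy [-90.01  -0.16  -2.06]
```

```bash
python3 -m creep '[[0,8,0,0,0,0,255],[0,14,0,0,0,0,255],[0,18,0,0,0,0,255],[0,20,0,0,0,0,255],[0,20,0,0,0,0,255]]'; python3 -m creep '[[0,0,0,0,0,0,255],[0,0,0,0,0,0,255],[0,0,0,0,0,0,255]]'; python3 -c "
from h import *
go(.5369,.0262,.0466,-2.05)"
```

```text
time: 44.15
tool_pos: [0.5363, 0.0265, 0.0474]
ee_rot: [-1.571, 0.001, -0.035]
wrist_force: [-5.7, -0.3, 8.6]
width: 0.0439
time: 44.52
tool_pos: [0.5363, 0.0265, 0.0474]
ee_rot: [-1.571, 0.001, -0.035]
wrist_force: [-5.7, 0.5, 10.3]
width: 0.0438
shift [ 0.6  0.8 -0.3] turn [ 0.   0.  -0.1] t 44.52 w 0.0438 pos [0.5363 0.0265 0.0474] rpy [-9.001e+01  7.000e-02 -2.030e+00]
```

```bash
python3 -m creep '[[0,-0.6,0,0,0,0,255],[0,-0.6,0,0,0,0,255],[0,-0.6,0,0,0,0,255]]'; python3 -m creep '[[0,0,0,0,0,0,180],[0,0,0,0,0,0,90],[0,0,0,0,0,0,0],[0,0,0,0,0,0,0],[0,0,0,0,0,0,0]]'; python3 -c "
from h import *
go(.4953,-.3295,.0447,-2.05)"
```

```text
time: 44.9
tool_pos: [0.5363, 0.0265, 0.0474]
ee_rot: [-1.571, 0.001, -0.036]
wrist_force: [-3.8, -0.5, 7.7]
width: 0.0442
time: 45.52
tool_pos: [0.5369, 0.0263, 0.0458]
ee_rot: [-1.571, 0.0, -0.036]
wrist_force: [-0.3, -0.8, 0.1]
width: 0.0801
shift [ -28.8    1.2 -357.1] turn [ 0. -0. -0.] t 45.52 w 0.0801 pos [0.5369 0.0263 0.0458] rpy [-9.00e+01  1.00e-02 -2.05e+00]
```

```bash
python3 -m creep '[[0,-50,0,0,0,0,0],[0,-100,0,0,0,0,0],[-5,-140,-50,0,0,0,0],[-10,-140,-105,0,0,0,0],[-20,-140,-160,0,0,0,0]]'; python3 -m creep '[[-9,0,-55,0,0,0,0],[-9,0,-110,0,0,0,0],[-9,0,-160,0,0,0,0],[-9,0,-197,0,0,0,0],[-9,0,-197,0,0,0,0]]'; python3 -c "
from h import *
go(.4953,-.3295,.0447,-2.05)"; python3 -m creep '[[0,0,0,0,0,0,0],[0,40,0,0,0,0,0],[0,80,0,0,0,0,0],[0,115,0,0,0,0,0],[0,130,0,0,0,0,0]]';python3 -m creep '[[0,0,0,0,0,0,0],[0,0,0,0,0,0,0],[0,0,0,0,0,0,0],[0,0,0,0,0,0,0]]'; python3 -c "
from h import *
go(.4953,-.3295,.0447,-2.05)"
```

```text
time: 46.15
tool_pos: [0.5115, -0.1344, 0.1871]
ee_rot: [-1.572, -0.002, -0.035]
wrist_force: [-0.2, -0.6, -0.0]
width: 0.0936
time: 46.78
tool_pos: [0.4945, -0.3317, 0.1852]
ee_rot: [-1.57, 0.001, -0.04]
wrist_force: [-0.0, 1.4, 0.4]
width: 0.0941
shift [  0.9 140.5   2.2] turn [-0.  -0.2 -0.1] t 46.77 w 0.0941 pos [ 0.4945 -0.3317  0.1852] rpy [-8.998e+01  6.000e-02 -2.270e+00]
time: 47.4
tool_pos: [0.4944, -0.3269, 0.0539]
ee_rot: [-1.568, 0.003, -0.034]
wrist_force: [0.4, 0.3, 0.9]
width: 0.0941
time: 47.9
tool_pos: [0.4957, -0.3299, 0.0573]
ee_rot: [-1.572, -0.002, -0.036]
wrist_force: [-0.1, -0.2, -0.5]
width: 0.0943
shift [-0.4 12.6  0.4] turn [ 0.1 -0.   0.1] t 47.9 w 0.0943 pos [ 0.4957 -0.3299  0.0573] rpy [-90.08  -0.1   -2.06]
```

```bash
python3 -m creep '[[0,5,0,0,0,0,0],[0,9,0,0,0,0,0],[0,11.5,0,0,0,0,0],[0,11.5,0,0,0,0,0],[0,11.5,0,0,0,0,0]]'; python3 -c "
from h import *
go(.4953,-.3295,.0447,-2.05)"; python3 -m creep '[[0,0,0,0,0,0,80],[0,0,0,0,0,0,170],[0,0,0,0,0,0,255],[0,0,0,0,0,0,255],[0,0,0,0,0,0,255]]'; python3 -c "
from h import *
go(.5353,-.0298,.0466,-2.05)"
```

```text
time: 48.52
tool_pos: [0.4952, -0.3294, 0.0446]
ee_rot: [-1.571, -0.0, -0.036]
wrist_force: [0.4, 0.2, 1.1]
width: 0.0939
shift [ 0.1 -0.1 -0.1] turn [ 0. -0.  0.] t 48.52 w 0.0939 pos [ 0.4952 -0.3294  0.0446] rpy [-90.01  -0.    -2.05]
time: 49.15
tool_pos: [0.4952, -0.3294, 0.0446]
ee_rot: [-1.571, -0.0, -0.036]
wrist_force: [0.2, -0.5, 0.4]
width: 0.0499
shift [ 29.4  -2.  300.9] turn [ 0. -0.  0.] t 49.15 w 0.0499 pos [ 0.4952 -0.3294  0.0446] rpy [-90.01  -0.    -2.05]
```

```bash
python3 -m creep '[[0,-30,0,0,0,0,255],[0,-75,0,0,0,0,255],[0,-120,40,0,0,0,255],[10,-130,95,0,0,0,255],[20,-130,145,0,0,0,255]]'; python3 -m creep '[[9.4,0,50,0,0,0,255],[9.4,0,100,0,0,0,255],[9.4,0,140,0,0,0,255],[9.4,0,156,0,0,0,255],[9.4,0,156,0,0,0,255]]'; python3 -m creep '[[0,0,0,0,0,0,255],[0,0,0,0,0,0,255],[0,0,0,0,0,0,255]]';python3 -c "
from h import *
go(.5353,-.0298,.0463,-2.05)"
```

```text
time: 49.78
tool_pos: [0.5211, -0.1841, 0.1763]
ee_rot: [-1.572, -0.003, -0.037]
wrist_force: [0.9, -0.2, -1.1]
width: 0.0498
time: 50.4
tool_pos: [0.5352, -0.0294, 0.1743]
ee_rot: [-1.572, 0.0, -0.034]
wrist_force: [0.3, 0.1, -2.1]
width: 0.0498
time: 50.78
tool_pos: [0.5353, -0.0306, 0.1745]
ee_rot: [-1.571, 0.0, -0.037]
wrist_force: [0.1, 1.0, -0.8]
width: 0.0496
shift [-1.000e-01  1.282e+02  8.000e-01] turn [ 0.  -0.1 -0. ] t 50.77 w 0.0496 pos [ 0.5353 -0.0306  0.1745] rpy [-9.001e+01  1.000e-02 -2.140e+00]
```

```bash
python3 -m creep '[[0,30,0.5,0,0,0,255],[0,60,0.5,0,0,0,255],[0,90,0.5,0,0,0,255],[0,105,0.5,0,0,0,255],[0,115,0.5,0,0,0,255]]'; python3 -m creep '[[0,0,0,0,0,0,255],[0,0,0,0,0,0,255],[0,3,0,0,0,0,255],[0,6,0,0,0,0,255],[0,9,0,0,0,0,255]]'; python3 -m creep '[[0,0,0,0,0,0,255],[0,0,0,0,0,0,255],[0,1,0,0,0,0,255],[0,1,0,0,0,0,255]]';python3 -c "
from h import *
go(.5353,-.0298,.0463,-2.05)"
```

```text
time: 51.4
tool_pos: [0.5354, -0.0294, 0.0592]
ee_rot: [-1.571, 0.0, -0.036]
wrist_force: [0.4, 0.2, -0.8]
width: 0.0498
time: 52.02
tool_pos: [0.5354, -0.0291, 0.0505]
ee_rot: [-1.571, -0.0, -0.036]
wrist_force: [-0.4, -0.3, -0.9]
width: 0.0494
time: 52.52
tool_pos: [0.5353, -0.0291, 0.0495]
ee_rot: [-1.571, 0.0, -0.036]
wrist_force: [-0.4, -0.2, -0.9]
width: 0.0498
shift [-0.   3.2 -0.7] turn [ 0. -0. -0.] t 52.52 w 0.0498 pos [ 0.5353 -0.0291  0.0495] rpy [-90.     0.    -2.05]
```

```bash
python3 -m creep '[[0,1,-0.6,0,0,0,255],[0,2,-0.6,0,0,0,255],[0,3,-0.6,0,0,0,255],[0,3,-0.6,0,0,0,255]]'; python3 -m creep '[[0,0,0,0,0,0,180],[0,0,0,0,0,0,90],[0,0,0,0,0,0,0],[0,0,0,0,0,0,0],[0,0,0,0,0,0,0]]'; python3 -m creep '[[0,-30,0,0,0,0,0],[0,-70,0,0,0,0,0],[0,-120,0,0,0,0,0],[-20,-150,-40,0,0,0,0],[-40,-150,-90,0,0,0,0]]'; python3 -m creep '[[-40,0,-40,0,0,0,0],[-80,0,-80,0,0,0,0],[-80,0,-120,0,0,0,0],[-80,0,-160,0,0,0,0],[-80,0,-160,0,0,0,0]]'; python3 -m creep '[[0,0,0,0,0,0,0],[0,0,0,0,0,0,0]]'; python3 - <<'E'
from h import *
t=robot.snapshot('top');cv2.imwrite('pics/t7.png',t['color'])
cv2.imwrite('pics/t7z.png',cv2.resize(t['color'][195:335,235:400],None,fx=4.5,fy=4,interpolation=cv2.INTER_CUBIC)[:, :742])
cv2.imwrite('pics/t7s.png',cv2.resize(t['color'][220:390,60:240],None,fx=4,fy=3.5,interpolation=cv2.INTER_CUBIC))
s=robot.snapshot('scene');cv2.imwrite('pics/s7.png',s['color'])
E
```

```text
time: 53.02
tool_pos: [0.5354, -0.0298, 0.0466]
ee_rot: [-1.571, -0.0, -0.036]
wrist_force: [0.1, 0.3, -2.1]
width: 0.0497
time: 53.65
tool_pos: [0.5354, -0.0298, 0.0467]
ee_rot: [-1.571, -0.0, -0.036]
wrist_force: [-0.6, -0.9, -0.1]
width: 0.0859
time: 54.28
tool_pos: [0.4936, -0.1191, 0.2006]
ee_rot: [-1.573, -0.007, -0.033]
wrist_force: [0.6, -0.5, 0.0]
width: 0.0936
time: 54.9
tool_pos: [0.4058, -0.2773, 0.1963]
ee_rot: [-1.571, 0.001, -0.04]
wrist_force: [0.1, 0.3, -0.9]
width: 0.0935
time: 55.15
tool_pos: [0.4067, -0.2743, 0.1967]
ee_rot: [-1.571, -0.0, -0.034]
wrist_force: [0.1, -0.1, -0.8]
width: 0.0938
```

View pics/t7z.png

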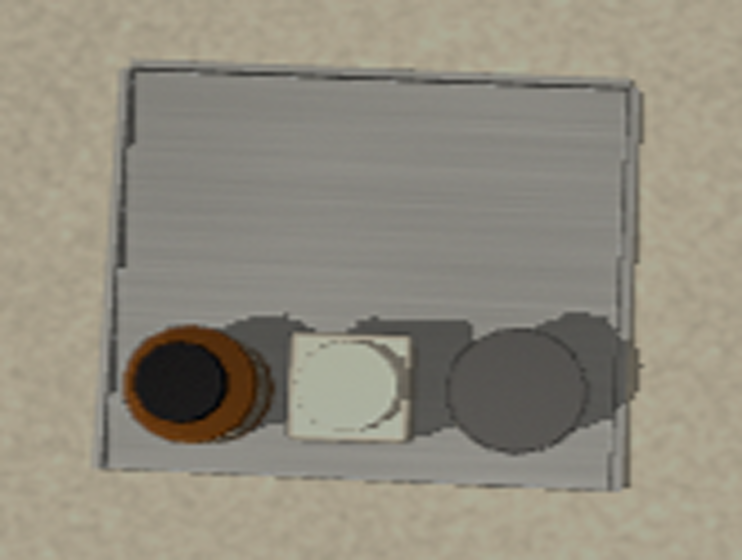

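View pics/t7s.png

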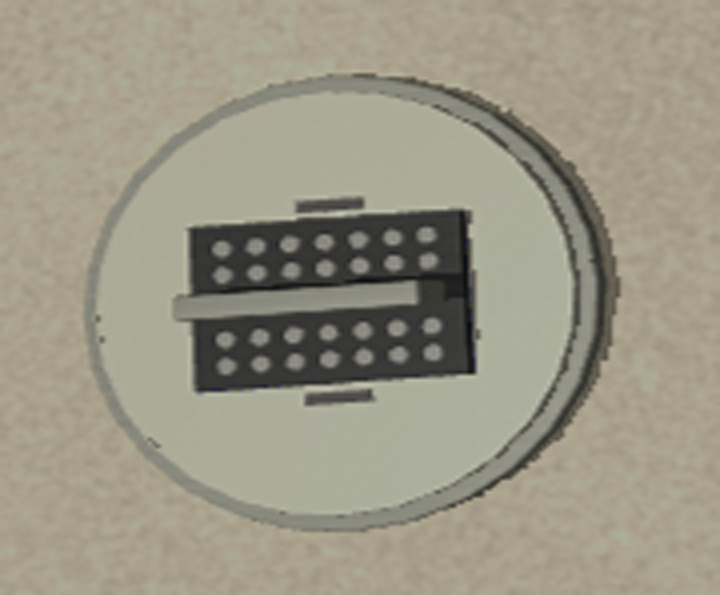

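View pics/s7.png

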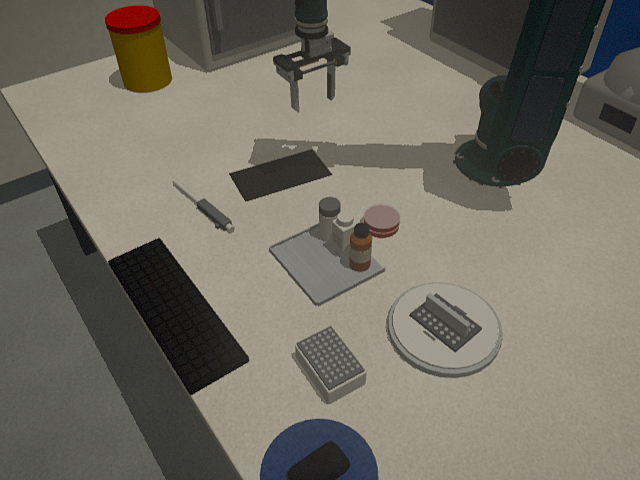

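```bash
python3 - <<'E'
from h import *
a=cv2.imread('pics/top0.png').astype(int);b=cv2.imread('pics/t7.png').astype(int);d=abs(a-b).max(2)
for n,(x0,y0,x1,y1) in dict(dishes=(290,330,355,400),tip=(138,135,225,200),pip=(428,168,582,206),cont=(258,272,372,312)).items(): print(n,(d[y0:y1,x0:x1]>40).sum())
m=(b[...,0]>150)&(b[...,2]<90); print('blue left',m[260:350,90:200].sum())
robot.close_job()
E
```

```text
dishes 0
tip 0
pip 0
cont 58
blue left 0
the job is handed in; nothing more can be done
```

The job is done and handed in. I moved the jar, canister and bottle upright onto the mat. Then I laid the plate over the blue rectangle and put all three containers back on the spots where they started. It took about 55 s of the 138 s allowed.

- **Plate:** in the last pictures it lies flat and square, and no blue shows from above. Just before I lowered it, only slivers under about 1 mm showed along the two short edges. I could not measure its final offset more finely than that.
- **Containers:** all three are upright. In the top view each sits within about half a pixel, roughly 1 mm, of where it was at the start. Release positions matched the pick-up positions to within about 0.7 mm.
- **Canister:** it pressed on the tray with about 10 N when set down, because I had gripped it roughly 1 mm too low. I eased that to about 8 N before letting go.
- **Bystanders:** the dishes, tip box and pipette show no change between the first and last top pictures.
- **Disagreements:** the cameras differed by 2 to 3 mm on some positions, within their stated accuracy. My measured tray outline put the tray centre about 10 mm off where the plate and spots implied. I worked from the measured objects instead.

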